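# Clip the muddlers away in the bar drawer

### The job

Put the wooden muddlers away: pull the drawer of the low wooden unit fully open by its handle, press every muddler lying on the cart down into a clip of its own in the drawer until the sprung jaw snaps back over its shaft, then push the drawer fully shut. Leave the salt shaker, the mug and the pepper mill where they stand.

Things in the scene. Friction and masses are not known exactly. Their poses are not given: they have to be found in the camera images.
- drawer_unit: low wooden drawer unit on the cart, fixed, 212 mm deep (its x), 315 wide (y), 95 high, with one drawer that opens to its -x, roughly towards the robot; origin under its centre
- drawer (a joint): the unit's drawer: 0 m shut, 0.20 fully open at its stop; starts shut or up to 0.05 ajar, about 3 N of friction, stays where left. Inside 180 mm deep, 275 wide; inner floor 18 mm above the cart's top, sides 40 mm and front panel 64 mm high over that floor. Its clips are clear of the unit's top board only when it is out by 0.18 m or more
- drawer_handle (a point): middle of the drawer's steel bar handle: round, 10 mm thick, 110 mm long on two posts 45 mm either side of the middle, 72 mm above the cart's top, 46 mm in front of the front panel, nothing above it. Axes: -x is the way the drawer opens (level), y along the bar, z up
- clip_1 (a point): No. 1 (1 at the robot's left, +y) of four grey clips, 66 mm apart, in the drawer, moving with it: point where a seated muddler's middle lies, 26 mm above the drawer floor; muddler along x, either way round; axes as the drawer's. Two forks 38 mm before and behind it, 8 mm thick, 68 mm free between for fingers. Fixed tine at +y, sprung jaw at -y, tops 34 mm above it; funnel takes 4 mm error
- clip_2 (a point): No. 2 (1 at the robot's left, +y) of four grey clips, 66 mm apart, in the drawer, moving with it: point where a seated muddler's middle lies, 26 mm above the drawer floor; muddler along x, either way round; axes as the drawer's. Two forks 38 mm before and behind it, 8 mm thick, 68 mm free between for fingers. Fixed tine at +y, sprung jaw at -y, tops 34 mm above it; funnel takes 4 mm error
- clip_3 (a point): No. 3 (1 at the robot's left, +y) of four grey clips, 66 mm apart, in the drawer, moving with it: point where a seated muddler's middle lies, 26 mm above the drawer floor; muddler along x, either way round; axes as the drawer's. Two forks 38 mm before and behind it, 8 mm thick, 68 mm free between for fingers. Fixed tine at +y, sprung jaw at -y, tops 34 mm above it; funnel takes 4 mm error
- clip_4 (a point): No. 4 (1 at the robot's left, +y) of four grey clips, 66 mm apart, in the drawer, moving with it: point where a seated muddler's middle lies, 26 mm above the drawer floor; muddler along x, either way round; axes as the drawer's. Two forks 38 mm before and behind it, 8 mm thick, 68 mm free between for fingers. Fixed tine at +y, sprung jaw at -y, tops 34 mm above it; funnel takes 4 mm error
- jaw_1 (a joint): sprung jaw of clip 1, of slippery plastic (noses at both forks on one hinge along x, 22 mm to the -y side near the floor): 0 rad closed; opens up to 0.5 as a shaft is pressed down past it (about 5 to 12 N) and snaps back to 0 over the seated shaft
- jaw_2 (a joint): sprung jaw of clip 2, of slippery plastic (noses at both forks on one hinge along x, 22 mm to the -y side near the floor): 0 rad closed; opens up to 0.5 as a shaft is pressed down past it (about 5 to 12 N) and snaps back to 0 over the seated shaft
- jaw_3 (a joint): sprung jaw of clip 3, of slippery plastic (noses at both forks on one hinge along x, 22 mm to the -y side near the floor): 0 rad closed; opens up to 0.5 as a shaft is pressed down past it (about 5 to 12 N) and snaps back to 0 over the seated shaft
- jaw_4 (a joint): sprung jaw of clip 4, of slippery plastic (noses at both forks on one hinge along x, 22 mm to the -y side near the floor): 0 rad closed; opens up to 0.5 as a shaft is pressed down past it (about 5 to 12 N) and snaps back to 0 over the seated shaft
- muddler_a: light wood muddler, 150 mm long, about 100 g: round shaft 20 mm thick and 110 long with a hexagonal end 20 mm long and 28 across flats at either end (alike). Origin mid-shaft on its axis, x along it. Lies on a flat of its hexagons, axis 14 mm above what it lies on, so it does not roll. Three or four are there; None if absent
- muddler_b: light wood muddler, 150 mm long, about 100 g: round shaft 20 mm thick and 110 long with a hexagonal end 20 mm long and 28 across flats at either end (alike). Origin mid-shaft on its axis, x along it. Lies on a flat of its hexagons, axis 14 mm above what it lies on, so it does not roll. Three or four are there; None if absent
- muddler_c: light wood muddler, 150 mm long, about 100 g: round shaft 20 mm thick and 110 long with a hexagonal end 20 mm long and 28 across flats at either end (alike). Origin mid-shaft on its axis, x along it. Lies on a flat of its hexagons, axis 14 mm above what it lies on, so it does not roll. Three or four are there; None if absent
- muddler_d: light wood muddler, 150 mm long, about 100 g: round shaft 20 mm thick and 110 long with a hexagonal end 20 mm long and 28 across flats at either end (alike). Origin mid-shaft on its axis, x along it. Lies on a flat of its hexagons, axis 14 mm above what it lies on, so it does not roll. Three or four are there; None if absent
- salt: grey and white salt shaker, 44 mm thick, 90 mm high, a bystander; origin under its centre
- mug: green mug with a handle, 92 x 128 x 95 mm, a bystander; origin under its centre
- pepper: dark turned wood pepper mill, 51 mm thick, 168 mm high, a bystander; origin under its centre

How it is judged:
By the outcome, as a careful person would: the job done as asked, in the order asked, and still so for the second after the job is handed in, with the robot touching nothing.
Of muddler_a, muddler_b, muddler_c, muddler_d only 3 to 4 are there at a start; the rules pass over those that are not, and their reading is None.
At some moment in a run one of muddler_a, muddler_b, muddler_c, muddler_d may be knocked a few centimetres aside while the robot is not near it.
Once in a run the grip may slacken for a moment while it holds something.
It also fails if it takes over 200 s, if anything falls off the work surface, if the arm or the gripper's body presses on something with over 40 N, if the wrist force passes 120 N, or if a joint passes its speed limit or range.

### The arm

A 6-joint arm with a two-finger parallel gripper is mounted at the origin on a cart in front of the work surface, level with it; the furniture and walls round the work are solid. World frame = base frame: x ahead of the robot, y to its left, z up, the work surface at z = 0. Lengths are in mm, angles in rad, forces in N, time in s.
With the tool pointing down it reaches from about 325 to 750 mm from the base axis. Payload 7.6 kg.
Tool frame: the origin (TCP) lies on the centre line of the jaws, within the pads' length; the fingertips stand 8 mm ahead of it and the grasp point (between the pads) lies 11 mm behind it; z points along the fingers, y is the line along which they close (so a half turn about z gives the same grasp; the last joint's range is limited). The gripper opens to 85 mm and grips with 20 to 120 N. Pads are 22 mm wide; open, the fingers measure 114 mm over their backs; the gripper's body (76 mm by 85 mm) begins 54 mm behind the grasp point. The pads swing forward as they close: fully open they stand 13 mm farther back than shut.
Start: joints at [-1.364, 0.052, 1.401, -0, 1.689, -0.07], TCP at [143.496, -505.029, 239.323] pointing down, gripper open.
Joint ranges: [-2.9, 2.9], [-0.91, 2.17], [0.12, 2.37], [-1.06, 4.2], [0.26, 2.73], [-2.93, 2.93]. Speed limits (rad/s): [2.57, 2.57, 3.01, 3.14, 3.14, 3.14].

### API

Orientations are given as a unit quaternion [x, y, z, w].
In Python, from plant import telemetry, eyes, robot, nets gives the robot as it stands. The module is installed in compiled form; this text tells all that it offers.
- The arm moves only by the tool carry_out, never from a script. Its argument "increments" is a list of rows, each an object of numbers: "x", "y", "z": the shift along the tool's x, y, z scaled (see below); "rx", "ry", "rz": the turn, a rotation vector about the tool's x, y, z scaled (see below); "hand": the finger opening in mm, from 0 to 85.4. A call has 1 to 5 rows; each row is the pose to reach, as a shift and turn from the pose commanded when the call began, along the tool's axes at that moment; what a row does not reach only later rows make up. The controller multiplies each number of a shift by 30 cm and each number of a turn by pi/2 rad. A row lasts 1/8 s, in which the tool goes at most 62.5 mm and 10.7 degrees, less where a joint would pass 70% of its speed; a pose out of reach is approached as far as the arm can. A call with a number of a shift or a turn outside -1 to 1 is refused whole. A call with a gripper value outside its range is refused whole. The fingers move at their own pace and stop on an object; "newtons" is the grip in N (left out, the last holds). Time passes only in rows, so rows that repeat a pose let the fingers close. It gives the time, the measured TCP pose, the force, the opening and the grip force at its end, in the units of the state.
- telemetry.get_state(): the state, without advancing time (a new reading comes with each control period).
- eyes.snapshot(name): name is "scene" or "top" or "wrist"; returns a dict with "pixels" (384x512x3 uint8, red, green, blue), "fx", "fy", "cx", "cy" (pixels), "R" (3x3) and "t" (3): a world point X has camera coordinates R X + t. Camera axes: x right, y down, z forward; pixel columns grow to the right and rows downward; lengths in mm; the calibration is good to about 2 mm. A picture is of the moment at which its call begins. There is no depth.
- robot.finish_job(): hands the job in; it is judged then, once.
Trained networks look in a picture, given as the dict that the camera call returned (one of the last four; its "shot" number tells which), for a name from the list of things; names that differ only in an ending like _2 or _b are one class to them, and where a whole thing is asked for, a point or a joint stands for the part that bears it (a point fixed in the world has none). Each returns a list of dicts, best first, with "p" (0 to 1); they miss things now and then, are a little off and sometimes report something else, mostly with a low value. They report only what shows in the picture. A call takes as long as a camera call.
- nets.spot_in(label, picture): "box" ([centre column, centre row, width, height] in pixels, round what is visible of it).
- nets.spot_point(label, picture): "location" ([column, row] in pixels: a listed point, or the origin of a listed thing).
The state is a dict: "clock": time; "qpos": joint angles; "qvel": joint speeds; "tau": joint torques, N m; "ee_pos": TCP position; "tool_rot": TCP orientation; "contact_force": force on the tool from outside, world axes, zero at the start; "torque": the same for the moment, N m; "finger_gap": opening from 0.0 (shut) to 1.0 (fully open); "gripper_force": force on a finger pad.
Only numpy, scipy, OpenCV 4.12 (cv2) and the standard library are available. Lean on these libraries where they do the work, as an engineer would, in place of code of your own. Each camera call takes 0.05 s, during which the arm holds its last target. There are 200 camera calls.

## Working session

There is one attempt and no reset: what is moved stays moved. The work goes in short steps, Python scripts to look and compute and a tool call to move; the robot and the scene stay as the last step left them, time stands still between calls to the robot, and variables do not carry over. Pictures are saved under pics/ and viewed, at most 14 in all, crops included, and the job is handed in when it is done.

Besides the shell and the picture viewer there is one more tool, called in YAML: its name, and indented under it one key for each argument. carry_out: Moves the arm, as the interface text tells. Shifts and turns lie within -1 to 1; 1 stands for 30 cm of shift or pi/2 rad of turn. Its arguments: {"type":"object","properties":{"increments":{"type":"array","items":{"type":"object","properties":{"x":{"type":"number","minimum":-1,"maximum":1},"y":{"type":"number","minimum":-1,"maximum":1},"z":{"type":"number","minimum":-1,"maximum":1},"rx":{"type":"number","minimum":-1,"maximum":1},"ry":{"type":"number","minimum":-1,"maximum":1},"rz":{"type":"number","minimum":-1,"maximum":1},"hand":{"type":"number"}}}},"newtons":{"type":"number"}},"required":["increments"]}

```bash
mkdir -p pics
cat > h.py <<'E'
import numpy as np, cv2
from plant import telemetry, eyes, robot, nets
from scipy.spatial.transform import Rotation as Ro
def snap(n,f=None):
    p=eyes.snapshot(n)
    if f: cv2.imwrite('pics/'+f,p['pixels'][:,:,::-1])
    return p
def ray(p,uv,z):
    R=np.array(p['R']);t=np.array(p['t'])
    d=R.T@np.array([(uv[0]-p['cx'])/p['fx'],(uv[1]-p['cy'])/p['fy'],1]);c=-R.T@t
    return c+d*(z-c[2])/d[2]
def proj(p,X):
    c=np.array(p['R'])@np.array(X)+np.array(p['t']);return np.array([p['fx']*c[0]/c[2]+p['cx'],p['fy']*c[1]/c[2]+p['cy']])
def tri(obs): # [(p,uv)]
    A=[];b=[]
    for p,uv in obs:
        R=np.array(p['R']);t=np.array(p['t']);c=-R.T@t
        d=R.T@np.array([(uv[0]-p['cx'])/p['fx'],(uv[1]-p['cy'])/p['fy'],1]);d/=np.linalg.norm(d)
        M=np.eye(3)-np.outer(d,d);A.append(M);b.append(M@c)
    return np.linalg.lstsq(np.vstack(A),np.hstack(b),rcond=None)[0]
E
cat > a.py <<'E'
from h import *
s=telemetry.get_state();print(s)
T=snap('top','top0.png');S=snap('scene','scene0.png')
for n,p in(('top',T),('scene',S)):
    print(n,p['R'],p['t'],p['fx'],p['cx'])
    for l,z in(('drawer_handle',72),('muddler_a',14),('clip_1',44),('salt',0),('mug',0),('pepper',0),('drawer_unit',0)):
        for d in nets.spot_point(l,p)[:6]:
            if d['p']>.2: print(l,round(d['p'],2),np.round(d['location'],1),np.round(ray(p,d['location'],z),0))
E
python3 a.py
```

```text
{'clock': 0.0, 'qpos': array([-1.36433293e+00,  5.28240184e-02,  1.40174772e+00, -2.07050027e-06,
        1.68860662e+00, -7.02695913e-02]), 'qvel': array([-3.21934228e-05, -2.17950316e-04,  3.33754577e-04, -3.12362048e-04,
        7.86406273e-04,  1.22335613e-04]), 'tau': array([-5.92685888e-05, -3.81665897e+01, -3.60190415e+01, -3.32237926e-05,
        6.20801075e-03, -2.35790608e-06]), 'ee_pos': array([ 143.4133534 , -504.72320793,  238.46748716]), 'tool_rot': array([ 9.90442325e-01,  1.37925244e-01, -5.49748200e-05, -7.90944210e-04]), 'contact_force': array([-0.35923786,  0.22921357, -0.92361731]), 'torque': array([-0.03378389,  0.04784549,  0.00186656]), 'gripper_force': 0.0, 'finger_gap': 0.9997599555781461}
top [[-0.03396145 -0.99941232  0.00465185]
 [-0.97382996  0.03204481 -0.22500744]
 [ 0.22472614 -0.01217169 -0.97434594]] [  85.61248256  625.76366805 1256.48451127] 432.3083249879059 251.18054178404952
drawer_handle 0.55 [318.4 223.3] [ 555. -137.   72.]
drawer_handle 0.25 [143.8 194.4] [663. 394.  72.]
muddler_a 0.67 [203.  239.9] [525. 219.  14.]
muddler_a 0.66 [233.9 24
[... 520 characters left out ...]
 259.0534923275055
drawer_handle 0.79 [309.3 148.3] [ 558. -137.   72.]
muddler_a 0.89 [236.3 295.7] [465. 397.  14.]
muddler_a 0.76 [260.8 234. ] [521. 203.  14.]
muddler_a 0.69 [250.5 272. ] [475. 321.  14.]
muddler_a 0.59 [280.1 216.8] [508. 119.  14.]
clip_1 0.97 [258.8 156.7] [691. -37.  44.]
clip_1 0.89 [266.5 140. ] [ 716. -123.   44.]
clip_1 0.85 [278.9 135.7] [ 693. -166.   44.]
clip_1 0.61 [288.5 122.3] [ 704. -250.   44.]
salt 0.55 [212.6 190. ] [753. 136.   0.]
mug 0.6 [193.9 215.3] [735. 250.  -0.]
pepper 0.64 [170.4 260.4] [684. 407.   0.]
pepper 0.53 [257.2 155.4] [726. -79.  -0.]
drawer_unit 0.8 [255.3 144.3] [ 766. -124.    0.]
drawer_unit 0.32 [213.9 190.2] [749. 135.   0.]
```

View pics/top0.png

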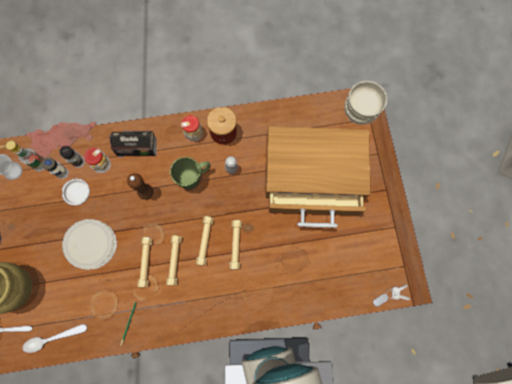

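View pics/scene0.png

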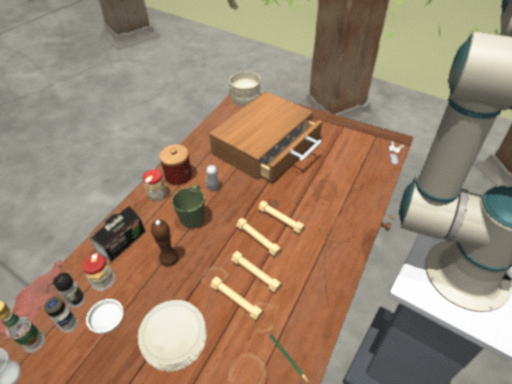

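The top view shows four muddlers near columns/rows (144,262), (174,260), (205,240) and (236,245). The drawer is slightly ajar, with its handle at (317,222), and the scene view agrees. Next I'll move over the handle and use the wrist camera.

```bash
cat > mv.py <<'E'
import sys
from h import *
def plan(x,y,z,yaw):
    s=telemetry.get_state();Rc=Ro.from_quat(s['tool_rot'])
    while True:
        Rt=Ro.from_euler('z',yaw)*Ro.from_euler('x',np.pi);rv=(Rc.inv()*Rt).as_rotvec()
        break
    d=Rc.inv().apply(np.array([x,y,z])-s['ee_pos'])
    n=max(np.linalg.norm(d)/62.5,np.degrees(np.linalg.norm(rv))/10.7)
    print('at',np.round(s['ee_pos'],1),'yaw',round(np.degrees(Rc.as_matrix()[1,0]),1),'xyz',np.round(d/300,4),'r',np.round(rv/(np.pi/2),4),'rows %.1f'%n,'F',np.round(s['contact_force'],1),'gap',round(s['finger_gap']*85.4,1),'grip',round(s['gripper_force'],1),'t',round(s['clock'],1),flush=True)
if __name__=='__main__':
    a=[float(v) for v in sys.argv[1:5]];plan(a[0],a[1],a[2],np.radians(a[3]))
E
python3 mv.py 460 -140 270 90
```

```text
at [ 143.5 -505.   239.3] yaw 15.7 xyz [ 1.3474 -0.8821 -0.1023] r [ 1.000e-04  1.000e-04 -8.237e-01] rows 7.7 F [-0.1  0.4  0.7] gap 85.7 grip 0.0 t 0.8
```

carry_out:
  increments:
    - {"x": 0.8, "y": -0.5, "z": -0.1, "rz": -0.5}
    - {"x": 0.8, "y": -0.5, "z": -0.1, "rz": -0.5}
    - {"x": 0.8, "y": -0.5, "z": -0.1, "rz": -0.5}
    - {"x": 0.8, "y": -0.5, "z": -0.1, "rz": -0.5}
    - {"x": 0.8, "y": -0.5, "z": -0.1, "rz": -0.5}

```text
schema error: expected keys x, y, z, rx, ry, rz, hand
```

```bash
python3 mv.py 460 -140 270 90
```

```text
at [ 143.5 -505.   239.3] yaw 15.7 xyz [ 1.3474 -0.8821 -0.1023] r [ 1.000e-04  1.000e-04 -8.237e-01] rows 7.7 F [-0.1  0.4  0.7] gap 85.7 grip 0.0 t 0.8
```

All keys are needed in each row.

carry_out:
  increments:
    - {"x": 0.8, "y": -0.5, "z": -0.1, "rx": 0, "ry": 0, "rz": -0.5, "hand": 40}
    - {"x": 0.8, "y": -0.5, "z": -0.1, "rx": 0, "ry": 0, "rz": -0.5, "hand": 40}
    - {"x": 0.8, "y": -0.5, "z": -0.1, "rx": 0, "ry": 0, "rz": -0.5, "hand": 40}
    - {"x": 0.8, "y": -0.5, "z": -0.1, "rx": 0, "ry": 0, "rz": -0.5, "hand": 40}
    - {"x": 0.8, "y": -0.5, "z": -0.1, "rx": 0, "ry": 0, "rz": -0.5, "hand": 40}
  newtons: 40

```text
clock: 1.42
ee_pos: [334.8, -293.1, 270.0]
tool_rot: [0.861, 0.509, 0.0, 0.001]
contact_force: [-0.3, -0.7, 0.1]
finger_gap: 0.466
gripper_force: 0.0
```

```bash
python3 mv.py 460 -140 270 90
```

```text
at [ 334.8 -293.1  270. ] yaw 50.2 xyz [6.483e-01 1.192e-01 1.000e-04] r [ 8.000e-04  3.000e-04 -3.205e-01] rows 3.2 F [-0.3 -0.7  0.1] gap 39.8 grip 0.0 t 1.4
```

carry_out:
  increments:
    - {"x": 0.65, "y": 0.12, "z": 0, "rx": 0, "ry": 0, "rz": -0.32, "hand": 40}
    - {"x": 0.65, "y": 0.12, "z": 0, "rx": 0, "ry": 0, "rz": -0.32, "hand": 40}
    - {"x": 0.65, "y": 0.12, "z": 0, "rx": 0, "ry": 0, "rz": -0.32, "hand": 40}
    - {"x": 0.65, "y": 0.12, "z": 0, "rx": 0, "ry": 0, "rz": -0.32, "hand": 40}
    - {"x": 0.65, "y": 0.12, "z": 0, "rx": 0, "ry": 0, "rz": -0.32, "hand": 40}

```text
clock: 2.05
ee_pos: [459.8, -142.2, 269.2]
tool_rot: [0.709, 0.705, -0.0, -0.0]
contact_force: [-0.4, 0.3, 0.9]
finger_gap: 0.464
gripper_force: 0.0
```

```bash
cat > w.py <<'E'
import sys
from h import *
p=snap('wrist',sys.argv[1]);print(-np.array(p['R']).T@p['t'],np.array(p['R']).round(2).tolist(),p['fx'])
for a in sys.argv[2:]:
    l,z=a.split('=')
    for d in nets.spot_point(l,p)[:5]:
        if d['p']>.2: print(l,round(d['p'],2),np.round(d['location'],1),np.round(ray(p,d['location'],float(z)),1))
E
python3 w.py w1.png drawer_handle=72 clip_1=44; python3 mv.py 460 -140 270 90
```

```text
[460.03726865 -69.90304215 404.4373075 ] [[1.0, -0.0, -0.0], [-0.0, -0.96, 0.29], [-0.0, -0.29, -0.96]] 300.05968700474193
drawer_handle 0.75 [340.8 161.4] [ 552.8 -136.3   72. ]
at [ 459.1 -143.6  269.4] yaw 57.3 xyz [ 0.0119  0.0028 -0.002 ] r [ 0.      0.0003 -0.0053] rows 0.1 F [0.3 0.7 0.1] gap 39.9 grip 0.0 t 2.2
```

View pics/w1.png

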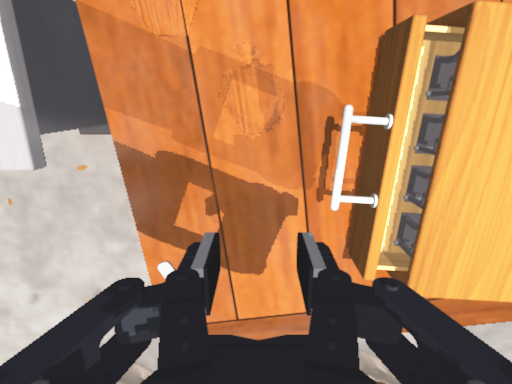

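The handle bar runs from about (348,107) to (336,208), and the drawer is ajar. I'll refine the bar's axis.

```bash
cat > b.py <<'E'
from h import *
p=snap('wrist');im=p['pixels'].astype(int)
m=(im.min(2)>150);m[:, :325]=0;m[:,362:]=0;m[:95]=0;m[220:]=0
n,l,st,c=cv2.connectedComponentsWithStats(m.astype(np.uint8));k=1+st[1:,4].argmax()
P=np.argwhere(l==k)
r=[];
for v in range(105,210):
    u=P[P[:,0]==v,1]
    if len(u) and 4<len(u)<14:r.append(ray(p,(u.mean(),v),72))
r=np.array(r);f=np.polyfit(r[:,1],r[:,0],1);print(len(r),r[:,1].min(),r[:,1].max(),f,np.degrees(np.arctan(-f[0])))
for v in (P[:,0].min(),P[:,0].max()):print(v,ray(p,(P[P[:,0]==v,1].mean(),v),72))
E
python3 b.py
```

```text
88 -193.70821916306082 -77.02912311808869 [6.82311075e-02 5.62230594e+02] -3.903304736068763
102 [556.9235448  -73.96562444  72.        ]
208 [ 549.5141755  -193.70821916   72.        ]
```

```bash
python3 mv.py 553 -135 120 86.1;python3 mv.py 553 -135 61 86.1
```

```text
at [ 459.1 -143.6  269.4] yaw 57.3 xyz [0.0316 0.3126 0.4981] r [0.0001 0.0003 0.0379] rows 2.8 F [-0.2  1.   0.9] gap 40.0 grip 0.0 t 2.2
at [ 459.1 -143.6  269.4] yaw 57.3 xyz [0.0317 0.3125 0.6948] r [0.0001 0.0003 0.0379] rows 3.7 F [-0.2  1.   0.9] gap 40.0 grip 0.0 t 2.2
```

carry_out:
  increments:
    - {"x": 0.03, "y": 0.313, "z": 0.4, "rx": 0, "ry": 0, "rz": 0.038, "hand": 40}
    - {"x": 0.03, "y": 0.313, "z": 0.4, "rx": 0, "ry": 0, "rz": 0.038, "hand": 40}
    - {"x": 0.03, "y": 0.313, "z": 0.4, "rx": 0, "ry": 0, "rz": 0.038, "hand": 40}
    - {"x": 0.03, "y": 0.313, "z": 0.55, "rx": 0, "ry": 0, "rz": 0.038, "hand": 40}
    - {"x": 0.03, "y": 0.313, "z": 0.69, "rx": 0, "ry": 0, "rz": 0.038, "hand": 40}

```text
clock: 2.88
ee_pos: [553.3, -135.2, 61.0]
tool_rot: [0.731, 0.683, -0.0, 0.0]
contact_force: [-0.0, 0.2, -0.1]
finger_gap: 0.468
gripper_force: 0.0
```

carry_out:
  increments:
    - {"x": 0, "y": 0, "z": 0, "rx": 0, "ry": 0, "rz": 0, "hand": 0}
    - {"x": 0, "y": 0, "z": 0, "rx": 0, "ry": 0, "rz": 0, "hand": 0}
    - {"x": 0, "y": 0, "z": 0, "rx": 0, "ry": 0, "rz": 0, "hand": 0}
    - {"x": 0, "y": 0, "z": 0, "rx": 0, "ry": 0, "rz": 0, "hand": 0}
  newtons: 40

```text
clock: 3.38
ee_pos: [553.8, -134.8, 63.5]
tool_rot: [0.73, 0.683, -0.0, 0.001]
contact_force: [-2.6, -4.6, -3.3]
finger_gap: 0.1
gripper_force: 39.3
```

```bash
python3 mv.py 373 -123 61 86.1
```

```text
at [ 553.8 -134.8   63.5] yaw 57.2 xyz [-5.000e-04 -6.041e-01  7.600e-03] r [0.0006 0.001  0.0012] rows 2.9 F [-2.6 -4.6 -3.3] gap 8.5 grip 39.3 t 3.4
```

carry_out:
  increments:
    - {"x": 0, "y": -0.1, "z": 0.005, "rx": 0, "ry": 0, "rz": 0, "hand": 0}
    - {"x": 0, "y": -0.2, "z": 0.005, "rx": 0, "ry": 0, "rz": 0, "hand": 0}
    - {"x": 0, "y": -0.3, "z": 0.005, "rx": 0, "ry": 0, "rz": 0, "hand": 0}
    - {"x": 0, "y": -0.4, "z": 0.005, "rx": 0, "ry": 0, "rz": 0, "hand": 0}
    - {"x": 0, "y": -0.48, "z": 0.005, "rx": 0, "ry": 0, "rz": 0, "hand": 0}

```text
clock: 4.0
ee_pos: [411.3, -125.1, 63.4]
tool_rot: [0.73, 0.684, 0.002, 0.003]
contact_force: [3.0, -1.6, 3.2]
finger_gap: 0.102
gripper_force: 41.8
```

carry_out:
  increments:
    - {"x": 0, "y": -0.02, "z": 0, "rx": 0, "ry": 0, "rz": 0, "hand": 0}
    - {"x": 0, "y": -0.04, "z": 0, "rx": 0, "ry": 0, "rz": 0, "hand": 0}

```text
clock: 4.25
ee_pos: [400.7, -124.4, 63.4]
tool_rot: [0.73, 0.684, 0.002, 0.004]
contact_force: [29.8, -2.2, -9.8]
finger_gap: 0.094
gripper_force: 41.1
```

carry_out:
  increments:
    - {"x": 0, "y": -0.02, "z": 0, "rx": 0, "ry": 0, "rz": 0, "hand": 0}
    - {"x": 0, "y": -0.03, "z": 0, "rx": 0, "ry": 0, "rz": 0, "hand": 0}

```text
clock: 4.5
ee_pos: [400.4, -124.4, 63.9]
tool_rot: [0.73, 0.683, 0.01, 0.013]
contact_force: [74.6, -7.4, -43.6]
finger_gap: 0.097
gripper_force: 41.2
```

carry_out:
  increments:
    - {"x": 0, "y": 0.035, "z": 0, "rx": 0, "ry": 0, "rz": 0, "hand": 0}
    - {"x": 0, "y": 0.035, "z": 0, "rx": 0, "ry": 0, "rz": 0, "hand": 0}
    - {"x": 0, "y": 0.035, "z": 0, "rx": 0, "ry": 0, "rz": 0, "hand": 35}
    - {"x": 0, "y": 0.035, "z": 0, "rx": 0, "ry": 0, "rz": 0, "hand": 35}
    - {"x": 0, "y": 0.035, "z": 0, "rx": 0, "ry": 0, "rz": 0, "hand": 35}

```text
clock: 5.12
ee_pos: [399.3, -123.6, 60.5]
tool_rot: [0.73, 0.684, -0.0, -0.0]
contact_force: [0.4, 0.2, -0.1]
finger_gap: 0.409
gripper_force: 0.0
```

```bash
python3 mv.py 401 -124 260 86.1
```

```text
at [ 399.3 -123.6   60.5] yaw 57.2 xyz [-0.0007  0.0053 -0.6651] r [-0.0005 -0.0002  0.0016] rows 3.2 F [ 0.4  0.2 -0.1] gap 34.9 grip 0.0 t 5.1
```

carry_out:
  increments:
    - {"x": 0, "y": 0, "z": -0.2, "rx": 0, "ry": 0, "rz": 0, "hand": 60}
    - {"x": 0, "y": 0, "z": -0.4, "rx": 0, "ry": 0, "rz": 0, "hand": 60}
    - {"x": 0, "y": 0.15, "z": -0.6, "rx": 0, "ry": 0, "rz": 0.12, "hand": 60}
    - {"x": 0, "y": 0.25, "z": -0.8, "rx": 0, "ry": 0, "rz": 0.24, "hand": 60}
    - {"x": 0, "y": 0.25, "z": -0.85, "rx": 0, "ry": 0, "rz": 0.36, "hand": 60}

```text
clock: 5.75
ee_pos: [475.7, -128.7, 318.4]
tool_rot: [0.892, 0.452, 0.001, 0.001]
contact_force: [0.7, -0.8, -0.2]
finger_gap: 0.703
gripper_force: 0.0
```

```bash
python3 mv.py 480 -145 325 -3.9
```

```text
at [ 475.7 -128.7  318.4] yaw 46.2 xyz [-0.0352  0.0437 -0.022 ] r [ 0.0012 -0.0013  0.6398] rows 5.4 F [ 0.7 -0.8 -0.2] gap 60.0 grip 0.0 t 5.8
```

carry_out:
  increments:
    - {"x": -0.035, "y": 0.044, "z": -0.02, "rx": 0, "ry": 0, "rz": 0.64, "hand": 60}
    - {"x": -0.035, "y": 0.044, "z": -0.02, "rx": 0, "ry": 0, "rz": 0.64, "hand": 60}
    - {"x": -0.035, "y": 0.044, "z": -0.02, "rx": 0, "ry": 0, "rz": 0.64, "hand": 60}
    - {"x": -0.035, "y": 0.044, "z": -0.02, "rx": 0, "ry": 0, "rz": 0.64, "hand": 60}
    - {"x": -0.035, "y": 0.044, "z": -0.02, "rx": 0, "ry": 0, "rz": 0.64, "hand": 60}

```text
clock: 6.38
ee_pos: [478.8, -144.9, 321.4]
tool_rot: [1.0, -0.0, -0.0, -0.0]
contact_force: [0.4, 1.2, -0.1]
finger_gap: 0.699
gripper_force: 0.0
```

```bash
python3 mv.py 480 -145 325 -3.9;python3 w.py w2.png drawer_handle=72 clip_1=44 | tee w2.txt
cat > c.py <<'E'
from h import *
for n in('top','scene'):
    p=snap(n)
    for l,z in(('muddler_a',14),('clip_1',44),('drawer_handle',72)):
        for d in nets.spot_point(l,p)[:5]:
            if d['p']>.3: print(n,l,round(d['p'],2),np.round(d['location'],1),np.round(ray(p,d['location'],z),0))
E
python3 c.py
```

```text
at [ 478.8 -144.9  321.4] yaw -0.1 xyz [ 0.004   0.0004 -0.0119] r [-0.0002  0.0005  0.0427] rows 0.4 F [ 0.4  1.2 -0.1] gap 59.7 grip 0.0 t 6.4
[ 552.36617405 -146.43019672  456.66912717] [[-0.0, -1.0, 0.0], [-0.96, 0.0, 0.29], [-0.29, -0.0, -0.96]] 300.05968700474193
drawer_handle 0.82 [240.3 217.9] [ 397.5 -122.2   72. ]
drawer_handle 0.54 [ 75.7 132.2] [513.9  83.9  72. ]
clip_1 0.92 [324.5 105.5] [ 545.8 -234.5   44. ]
clip_1 0.72 [169.1  91.3] [563.7 -30.5  44. ]
clip_1 0.56 [268.8 101.3] [ 551.2 -160.8   44. ]
clip_1 0.48 [  5.6 122.5] [524.  192.5  44. ]
top muddler_a 0.93 [234.8 241.3] [517. 120.  14.]
top muddler_a 0.9 [143.1 262.1] [462. 406.  14.]
top muddler_a 0.73 [204.5 238.8] [528. 215.  14.]
top muddler_a 0.71 [172.4 262.8] [456. 315.  14.]
top clip_1 0.98 [329.2 229. ] [ 541. -174.   44.]
top clip_1 0.92 [302.2 224.8] [557. -91.  44.]
top clip_1 0.66 [285.8 228.6] [547. -40.  44.]
top drawer_handle 0.82 [318.9 274.5] [ 402. -128.   72.]
scene muddler_a 0.89 [282.4 217.3] [502. 117.  14.]
scene muddler_a 0.69 [251.2 247.1] [518. 255.  14.]
scene muddler_a 0.58 [234.6 292.9] [474. 393.  14.]
scene muddler_a 0.57 [255.2 271. ] [466. 312.  14.]
scene muddler_a 0.45 [260.6 142.1] [ 747. -131.   14.]
scene clip_1 0.9 [317.  152.9] [ 539. -160.   44.]
scene clip_1 0.77 [302.8 161.8] [557. -96.  44.]
scene clip_1 0.61 [294.  172.7] [555. -37.  44.]
scene clip_1 0.56 [324.  143.1] [ 543. -218.   44.]
```

View pics/w2.png

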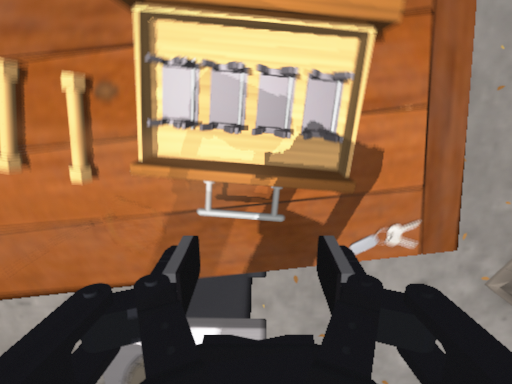

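The wrist picture shows the drawer open, with four clips across columns 150–350 and rows 60–135. The handle is at (240,214). I'll overlay my model of the drawer to check it.

```bash
cat > o.py <<'E'
from h import *
import sys
cx,cy,ps=map(float,sys.argv[1:4]);out=sys.argv[4]
c,s=np.cos(np.radians(ps)),np.sin(np.radians(ps))
W=lambda x,y,z:np.array([cx+c*x-s*y,cy+s*x+c*y,z])
p=snap('wrist');K=4;u0,v0=120,0
im=cv2.resize(p['pixels'][v0:v0+150,u0:u0+200],None,fx=K,fy=K,interpolation=cv2.INTER_CUBIC)[:,:,::-1].copy()
def L(a,b,col):
    q=[tuple(int(v) for v in (proj(p,X)-[u0,v0]+.5)*K) for X in(a,b)];cv2.line(im,q[0],q[1],col,1)
B=[(90,137.5),(-90,137.5),(-90,-137.5),(90,-137.5)]
for i in range(4):
    a,b=B[i],B[(i+1)%4];L(W(*a,18),W(*b,18),(255,0,0));
    if i!=1:L(W(*a,58),W(*b,58),(0,0,255))
    else:L(W(*a,82),W(*b,82),(0,0,255))
for y in(99,33,-33,-99):
    L(W(-60,y,18),W(60,y,18),(0,200,0));
    for x in(-42,-34,34,42):
        L(W(x,y-25,78),W(x,y+15,78),(255,0,255));L(W(x,y,18),W(x,y,78),(0,255,0))
cv2.imwrite('pics/'+out,im)
E
python3 o.py 548 -134.5 -3.9 o1.png
```

```text
(no output)
```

View pics/o1.png

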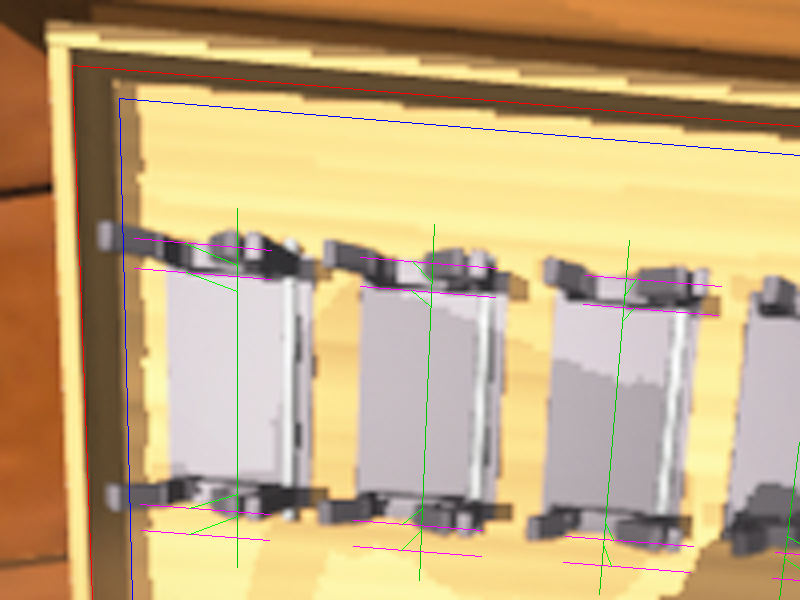

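```bash
python3 mv.py 510 -136 190 -3.9
```

```text
at [ 478.9 -145.   321.8] yaw 0.3 xyz [ 0.1038 -0.0293  0.4393] r [ 0.0001 -0.      0.047 ] rows 2.2 F [-0.5 -0.   0.2] gap 60.2 grip 0.0 t 7.0
```

carry_out:
  increments:
    - {"x": 0.104, "y": -0.03, "z": 0.44, "rx": 0, "ry": 0, "rz": 0.045, "hand": 60}
    - {"x": 0.104, "y": -0.03, "z": 0.44, "rx": 0, "ry": 0, "rz": 0.045, "hand": 60}
    - {"x": 0.104, "y": -0.03, "z": 0.44, "rx": 0, "ry": 0, "rz": 0.045, "hand": 60}
    - {"x": 0.104, "y": -0.03, "z": 0.44, "rx": 0, "ry": 0, "rz": 0.045, "hand": 60}

```text
clock: 7.48
ee_pos: [510.3, -136.0, 191.1]
tool_rot: [0.999, -0.033, 0.0, 0.0]
contact_force: [0.2, 0.3, 1.0]
finger_gap: 0.706
gripper_force: 0.0
```

```bash
sed -i 's/K=4;u0,v0=120,0/K=2;u0,v0=90,20/; s/v0+150,u0:u0+200/v0+270,u0:u0+390/' o.py; python3 o.py 552 -134 -3.9 o2.png; python3 mv.py 510 -136 190 -3.9; python3 w.py w3.png clip_1=44
```

```text
at [ 510.8 -136.3  192.6] yaw -3.7 xyz [-0.0028 -0.0008  0.0086] r [ 0.0007 -0.0022  0.0017] rows 0.0 F [ 0.3 -0.5  0.8] gap 60.3 grip 0.0 t 7.5
[ 583.66095033 -142.31907702  328.10913798] [[-0.06, -1.0, 0.0], [-0.96, 0.06, 0.29], [-0.28, 0.02, -0.96]] 300.05968700474193
clip_1 0.97 [283.6 138.6] [ 549.  -164.7   44. ]
clip_1 0.82 [210.2 132.6] [558.9 -96.5  44. ]
clip_1 0.75 [355.4 134.6] [ 548.3 -231.9   44. ]
clip_1 0.59 [145.7 135.3] [560.4 -36.1  44. ]
```

View pics/o2.png

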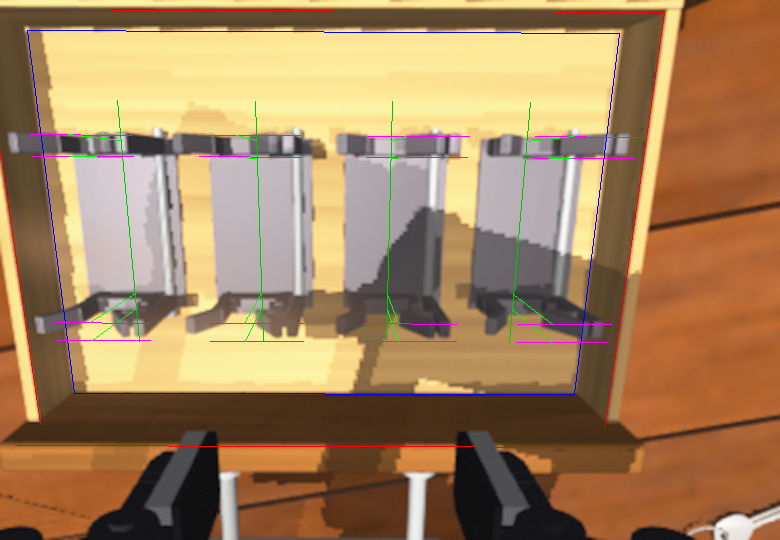

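The overlay fits sideways, and the clips want about 1.5 mm more x. The clip set's centre is then about (553.5,-133.5) with a yaw of -3.9°. Now to the muddlers.

```bash
python3 mv.py 440 250 270 0
```

```text
at [ 511.  -136.4  193.1] yaw -3.8 xyz [-0.3195 -1.2693 -0.2599] r [ 0.0011 -0.0031 -0.0418] rows 6.4 F [-0.1 -0.1  0.6] gap 60.0 grip 0.0 t 7.6
```

carry_out:
  increments:
    - {"x": -0.05, "y": -0.2, "z": -0.2, "rx": 0, "ry": 0, "rz": -0.04, "hand": 60}
    - {"x": -0.1, "y": -0.4, "z": -0.26, "rx": 0, "ry": 0, "rz": -0.04, "hand": 60}
    - {"x": -0.2, "y": -0.6, "z": -0.26, "rx": 0, "ry": 0, "rz": -0.04, "hand": 60}
    - {"x": -0.25, "y": -0.8, "z": -0.26, "rx": 0, "ry": 0, "rz": -0.04, "hand": 60}
    - {"x": -0.3, "y": -1.0, "z": -0.26, "rx": 0, "ry": 0, "rz": -0.04, "hand": 60}

```text
clock: 8.25
ee_pos: [444.3, 147.0, 270.5]
tool_rot: [1.0, -0.002, 0.003, -0.001]
contact_force: [1.6, 0.5, -0.2]
finger_gap: 0.698
gripper_force: 0.0
```

carry_out:
  increments:
    - {"x": -0.02, "y": -0.27, "z": 0, "rx": 0, "ry": 0, "rz": 0, "hand": 60}
    - {"x": -0.02, "y": -0.27, "z": 0, "rx": 0, "ry": 0, "rz": 0, "hand": 60}
    - {"x": -0.02, "y": -0.27, "z": 0, "rx": 0, "ry": 0, "rz": 0, "hand": 60}

```text
clock: 8.62
ee_pos: [439.0, 226.9, 269.0]
tool_rot: [1.0, -0.0, 0.001, -0.0]
contact_force: [1.0, -0.8, -0.5]
finger_gap: 0.703
gripper_force: 0.0
```

```bash
cat > m.py <<'E'
import sys
from h import *
from mv import plan
def muddlers(f=None):
    p=snap('wrist',f);im=p['pixels'];hsv=cv2.cvtColor(im,cv2.COLOR_RGB2HSV).astype(int)
    out=[]
    for d in nets.spot_point('muddler_a',p):
        if d['p']<.25: continue
        X=ray(p,d['location'],14);out.append((round(d['p'],2),np.round(d['location'],0),X.round(1)))
    m=((hsv[:,:,0]>=15)&(hsv[:,:,0]<=32)&(hsv[:,:,2]>150)).astype(np.uint8)
    cv2.imwrite('pics/mask.png',m*255)
    n,l,st,c=cv2.connectedComponentsWithStats(m);res=[]
    for k in range(1,n):
        if st[k,4]<250: continue
        q=np.argwhere(l==k)[:,::-1]
        G=np.array([ray(p,a,14)[:2] for a in q[::max(1,len(q)//800)]]).astype(np.float32)
        (cc,wh,an)=cv2.minAreaRect(G)
        b=cv2.boxPoints((cc,wh,an));e=b[1]-b[0] if np.linalg.norm(b[1]-b[0])>np.linalg.norm(b[2]-b[1]) else b[2]-b[1]
        if min(wh)>60 or max(wh)<60: continue
        _,_,vt=np.linalg.svd(G-G.mean(0),full_matrices=False);e=vt[0]*np.sign(vt[0][0])
        res.append((np.round(cc,1),np.round(sorted(wh),0),round(float(np.degrees(np.arctan2(e[1],e[0]))),1),bool(q[:,0].min()<2 or q[:,0].max()>509 or q[:,1].min()<2)))
    return out,res
if __name__=='__main__':
    o,r=muddlers(sys.argv[1])
    for a in o+r:print(a)
    plan(440,250,270,0)
E
python3 m.py m1.png
```

```text
(0.72, array([121., 139.]), array([465.4, 401.9,  14. ]))
(0.71, array([216.,  82.]), array([534.9, 276.7,  14. ]))
(0.68, array([346., 104.]), array([509.2, 115.7,  14. ]))
(0.64, array([193., 140.]), array([463.6, 309.2,  14. ]))
(array([499.7, 293.1]), array([ 58., 231.]), -13.7, False)
(array([560.4, -73.4]), array([17., 67.]), 2.3, True)
(array([509.9, 520.3]), array([ 52., 143.]), -13.5, True)
(array([508.2, 114.7]), array([ 32., 156.]), -3.5, False)
(array([461.4, 399.6]), array([ 32., 156.]), -4.1, False)
(array([166.9, 615.1]), array([38., 93.]), -50.5, True)
at [439.3 225.3 268.4] yaw -0.2 xyz [ 0.0021 -0.0823 -0.0052] r [ 0.     -0.0009 -0.0024] rows 0.4 F [-0.3  0.5  0.6] gap 60.1 grip 0.0 t 8.7
```

View pics/m1.png

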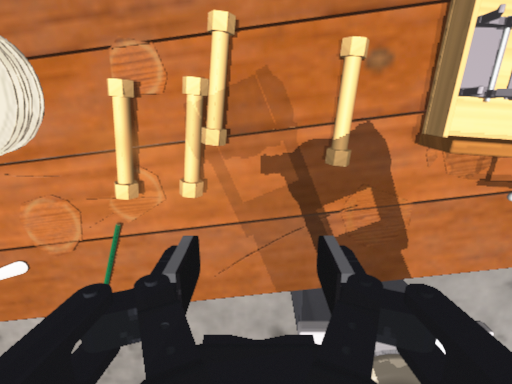

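One muddler has already been knocked: it is at (218,78) in the picture, beside the one at (193,137). The other two, at (122,138) and (347,100), are clear. I'll take the right-hand one first.

```bash
python3 mv.py 508.5 115 11 -3.5
```

```text
at [439.3 225.3 268.4] yaw -0.2 xyz [0.2309 0.3668 0.8584] r [ 0.     -0.0009  0.0365] rows 4.6 F [-0.3  0.5  0.6] gap 60.1 grip 0.0 t 8.7
```

carry_out:
  increments:
    - {"x": 0.12, "y": 0.18, "z": 0, "rx": 0, "ry": 0, "rz": 0.036, "hand": 50}
    - {"x": 0.231, "y": 0.36, "z": 0.1, "rx": 0, "ry": 0, "rz": 0.036, "hand": 50}
    - {"x": 0.231, "y": 0.367, "z": 0.3, "rx": 0, "ry": 0, "rz": 0.036, "hand": 50}
    - {"x": 0.231, "y": 0.367, "z": 0.5, "rx": 0, "ry": 0, "rz": 0.036, "hand": 50}
    - {"x": 0.231, "y": 0.367, "z": 0.65, "rx": 0, "ry": 0, "rz": 0.036, "hand": 50}

```text
clock: 9.35
ee_pos: [507.2, 113.6, 70.2]
tool_rot: [1.0, -0.031, -0.001, 0.0]
contact_force: [-0.3, -0.4, -1.0]
finger_gap: 0.58
gripper_force: 0.0
```

```bash
python3 mv.py 508.5 115 11 -3.5; python3 m.py w4.png
```

```text
at [507.2 113.6  70.2] yaw -3.6 xyz [ 0.0044 -0.0051  0.1972] r [ 0.0005  0.0011 -0.001 ] rows 0.9 F [-0.3 -0.4 -1. ] gap 49.6 grip 0.0 t 9.3
(0.62, array([254., 210.]), array([509.4, 114.7,  14. ]))
(0.55, array([  6., 189.]), array([534.7, 277.5,  14. ]))
(array([535.2, -40.5]), array([ 55., 181.]), 4.5, True)
(array([496. , 274.8]), array([ 37., 225.]), -15.6, True)
(array([503.3, 117.6]), array([ 31., 160.]), -4.3, False)
at [504.7 113.7  67.6] yaw -3.5 xyz [-0.25   -0.4384 -0.6733] r [ 0.0014  0.0062 -0.0394] rows 4.0 F [0.2 0.1 0.7] gap 50.2 grip 0.0 t 9.4
```

carry_out:
  increments:
    - {"x": 0.006, "y": -0.003, "z": 0.1, "rx": 0, "ry": 0, "rz": -0.001, "hand": 50}
    - {"x": 0.006, "y": -0.003, "z": 0.194, "rx": 0, "ry": 0, "rz": -0.001, "hand": 50}
    - {"x": 0.006, "y": -0.003, "z": 0.194, "rx": 0, "ry": 0, "rz": -0.001, "hand": 5}
    - {"x": 0.006, "y": -0.003, "z": 0.194, "rx": 0, "ry": 0, "rz": -0.001, "hand": 5}
    - {"x": 0.006, "y": -0.003, "z": 0.194, "rx": 0, "ry": 0, "rz": -0.001, "hand": 5}
  newtons: 80

```text
clock: 10.07
ee_pos: [511.3, 116.7, 17.1]
tool_rot: [1.0, -0.029, 0.002, -0.0]
contact_force: [-1.6, -1.0, 7.4]
finger_gap: 0.197
gripper_force: 78.7
```

carry_out:
  increments:
    - {"x": 0, "y": 0, "z": 0, "rx": 0, "ry": 0, "rz": 0, "hand": 5}
    - {"x": 0, "y": 0, "z": -0.2, "rx": 0, "ry": 0, "rz": 0, "hand": 5}
    - {"x": 0, "y": 0, "z": -0.4, "rx": 0, "ry": 0, "rz": 0, "hand": 5}
    - {"x": 0, "y": 0, "z": -0.5, "rx": 0, "ry": 0, "rz": 0, "hand": 5}

```text
clock: 10.58
ee_pos: [511.0, 117.0, 169.7]
tool_rot: [1.0, -0.029, 0.004, -0.001]
contact_force: [0.2, -0.6, -1.1]
finger_gap: 0.198
gripper_force: 78.5
```

```bash
python3 mv.py 546.8 -232.3 150 -3.9
```

```text
at [511.  117.  169.7] yaw -3.3 xyz [0.1857 1.1558 0.0651] r [-0.0009 -0.0045  0.0067] rows 5.6 F [ 0.2 -0.6 -1.1] gap 16.9 grip 78.5 t 10.6
```

```bash
python3 mv.py 546.8 -232.3 150 -3.9; python3 -c "
from h import *
for i in range(4):
    snap('wrist','w5.png' if i==3 else None);s=telemetry.get_state();print(s['ee_pos'].round(1),s['qvel'].round(3))"
```

```text
at [511.  117.  169.7] yaw -3.3 xyz [0.1857 1.1558 0.0651] r [-0.0009 -0.0045  0.0067] rows 5.6 F [ 0.2 -0.6 -1.1] gap 16.9 grip 78.5 t 10.6
[512.1 117.2 172.8] [ 0.     0.027  0.037 -0.001 -0.098 -0.001]
[511.8 117.2 169.9] [-0.     0.054  0.081  0.    -0.05  -0.   ]
[510.6 117.  166.7] [ 0.001  0.044  0.065  0.    -0.013  0.001]
[509.7 116.8 164.5] [-0.002  0.031  0.038 -0.    -0.003  0.002]
```

View pics/w5.png

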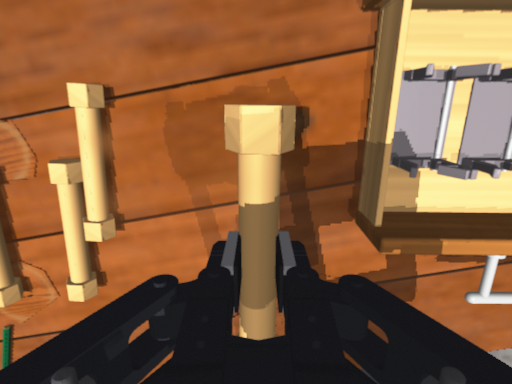

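carry_out:
  increments:
    - {"x": 0.03, "y": 0.2, "z": 0.02, "rx": 0, "ry": 0, "rz": 0.004, "hand": 5}
    - {"x": 0.06, "y": 0.4, "z": 0.04, "rx": 0, "ry": 0, "rz": 0.004, "hand": 5}
    - {"x": 0.1, "y": 0.6, "z": 0.05, "rx": 0, "ry": 0, "rz": 0.004, "hand": 5}
    - {"x": 0.15, "y": 0.8, "z": 0.05, "rx": 0, "ry": 0, "rz": 0.004, "hand": 5}
    - {"x": 0.19, "y": 1.0, "z": 0.05, "rx": 0, "ry": 0, "rz": 0.004, "hand": 5}

```text
clock: 11.4
ee_pos: [548.5, -187.6, 146.9]
tool_rot: [0.999, -0.032, -0.002, -0.001]
contact_force: [-0.1, 0.1, -0.0]
finger_gap: 0.199
gripper_force: 78.7
```

carry_out:
  increments:
    - {"x": 0, "y": 0.15, "z": 0, "rx": 0, "ry": 0, "rz": 0, "hand": 5}
    - {"x": 0, "y": 0.15, "z": 0, "rx": 0, "ry": 0, "rz": 0, "hand": 5}
    - {"x": 0, "y": 0.15, "z": 0, "rx": 0, "ry": 0, "rz": 0, "hand": 5}
    - {"x": 0, "y": 0.15, "z": 0, "rx": 0, "ry": 0, "rz": 0, "hand": 5}

```text
clock: 11.9
ee_pos: [546.4, -229.5, 148.7]
tool_rot: [1.0, -0.031, -0.001, -0.0]
contact_force: [0.9, -0.4, -1.9]
finger_gap: 0.193
gripper_force: 78.7
```

```bash
cat > v.py <<'E'
import sys
from h import *
from mv import plan
a=[float(v) for v in sys.argv[1:5]]
for i in range(4):p=snap('wrist',sys.argv[5] if i==3 else None)
plan(a[0],a[1],a[2],np.radians(a[3]))
E
python3 v.py 546.8 -232.3 110 -3.9 w6.png
```

```text
at [ 546.6 -230.1  149.4] yaw -3.6 xyz [0.0011 0.0074 0.1315] r [ 0.     -0.0001  0.0034] rows 0.6 F [-0.1  0.1 -0.2] gap 17.7 grip 54.3 t 12.1
```

View pics/w6.png

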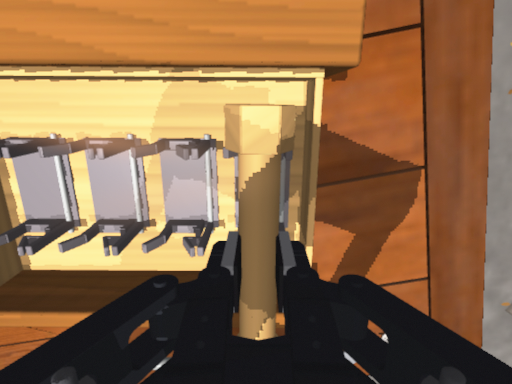

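The muddler is held at (260,210), above clip 4. The grip reading dipped, so I'll check it while descending.

carry_out:
  increments:
    - {"x": 0.001, "y": 0.007, "z": 0.09, "rx": 0, "ry": 0, "rz": 0.003, "hand": 5}
    - {"x": 0.001, "y": 0.007, "z": 0.18, "rx": 0, "ry": 0, "rz": 0.003, "hand": 5}
    - {"x": 0.001, "y": 0.007, "z": 0.18, "rx": 0, "ry": 0, "rz": 0.003, "hand": 5}
    - {"x": 0.001, "y": 0.007, "z": 0.18, "rx": 0, "ry": 0, "rz": 0.003, "hand": 5}

```text
clock: 12.6
ee_pos: [547.2, -233.0, 96.8]
tool_rot: [0.999, -0.034, 0.001, 0.0]
contact_force: [0.5, -0.5, -1.7]
finger_gap: 0.196
gripper_force: 80.2
```

```bash
python3 v.py 546.8 -232.3 46 -3.9 w7.png
```

```text
at [ 547.2 -233.2   96.8] yaw -3.9 xyz [-0.0018 -0.0031  0.1692] r [ 0.0006 -0.0013 -0.0004] rows 0.8 F [-0.4 -0.2 -0.3] gap 16.8 grip 80.2 t 12.8
```

View pics/w7.png

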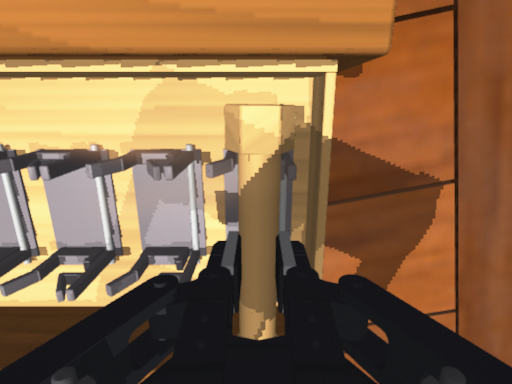

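carry_out:
  increments:
    - {"x": -0.001, "y": -0.003, "z": 0.05, "rx": 0, "ry": 0, "rz": 0, "hand": 5}
    - {"x": -0.001, "y": -0.003, "z": 0.09, "rx": 0, "ry": 0, "rz": 0, "hand": 5}
    - {"x": -0.001, "y": -0.003, "z": 0.13, "rx": 0, "ry": 0, "rz": 0, "hand": 5}
    - {"x": -0.001, "y": -0.003, "z": 0.16, "rx": 0, "ry": 0, "rz": 0, "hand": 5}
    - {"x": -0.001, "y": -0.003, "z": 0.16, "rx": 0, "ry": 0, "rz": 0, "hand": 5}

```text
clock: 13.42
ee_pos: [546.8, -230.9, 47.1]
tool_rot: [0.999, -0.034, 0.0, -0.001]
contact_force: [0.6, 7.3, 1.6]
finger_gap: 0.196
gripper_force: 81.1
```

carry_out:
  increments:
    - {"x": 0, "y": 0, "z": 0.01, "rx": 0, "ry": 0, "rz": 0, "hand": 5}
    - {"x": 0, "y": 0, "z": 0.015, "rx": 0, "ry": 0, "rz": 0, "hand": 5}
    - {"x": 0, "y": 0, "z": 0.015, "rx": 0, "ry": 0, "rz": 0, "hand": 5}

```text
clock: 13.8
ee_pos: [548.9, -231.1, 46.7]
tool_rot: [0.999, -0.034, 0.003, -0.0]
contact_force: [-1.4, 11.2, 20.1]
finger_gap: 0.195
gripper_force: 83.0
```

carry_out:
  increments:
    - {"x": 0, "y": 0, "z": -0.01, "rx": 0, "ry": 0, "rz": 0, "hand": 34}
    - {"x": 0, "y": 0, "z": -0.01, "rx": 0, "ry": 0, "rz": 0, "hand": 34}
    - {"x": 0, "y": 0, "z": -0.01, "rx": 0, "ry": 0, "rz": 0, "hand": 34}
    - {"x": 0, "y": 0, "z": -0.15, "rx": 0, "ry": 0, "rz": 0, "hand": 34}
    - {"x": 0, "y": 0, "z": -0.3, "rx": 0, "ry": 0, "rz": 0, "hand": 34}

```text
clock: 14.42
ee_pos: [545.6, -232.1, 132.6]
tool_rot: [0.999, -0.035, -0.001, -0.0]
contact_force: [0.6, 0.4, 1.1]
finger_gap: 0.398
gripper_force: 0.0
```

carry_out:
  increments:
    - {"x": -0.1, "y": 0, "z": -0.2, "rx": 0, "ry": 0, "rz": 0, "hand": 34}
    - {"x": -0.2, "y": -0.1, "z": -0.4, "rx": 0, "ry": 0, "rz": 0, "hand": 34}
    - {"x": -0.2, "y": -0.1, "z": -0.4, "rx": 0, "ry": 0, "rz": 0, "hand": 34}

```text
clock: 14.8
ee_pos: [488.6, -197.9, 257.2]
tool_rot: [0.999, -0.034, 0.003, 0.002]
contact_force: [0.8, -0.3, -0.2]
finger_gap: 0.398
gripper_force: 0.0
```

```bash
python3 v.py 440 250 270 0 w8.png; python3 m.py w8b.png|head -4; python3 -c "
import cv2;i=cv2.imread('pics/w8.png')[:300,150:];cv2.imwrite('pics/w8c.png',cv2.resize(i,None,fx=2,fy=2))"
```

```text
at [ 488.4 -198.2  251. ] yaw -3.9 xyz [-0.2638 -1.4793 -0.0618] r [-0.0005  0.0015 -0.0439] rows 7.2 F [-0.2  0.7 -0. ] gap 34.1 grip 0.0 t 15.0
(0.93, array([284., 116.]), array([ 541.1, -235.2,   14. ]))
(array([558.9, -68.4]), array([17., 78.]), -4.4, False)
(array([ 553.8, -134.8]), array([17., 79.]), -3.9, False)
(array([563. ,  -2.1]), array([16., 74.]), -4.6, False)
```

View pics/w8c.png

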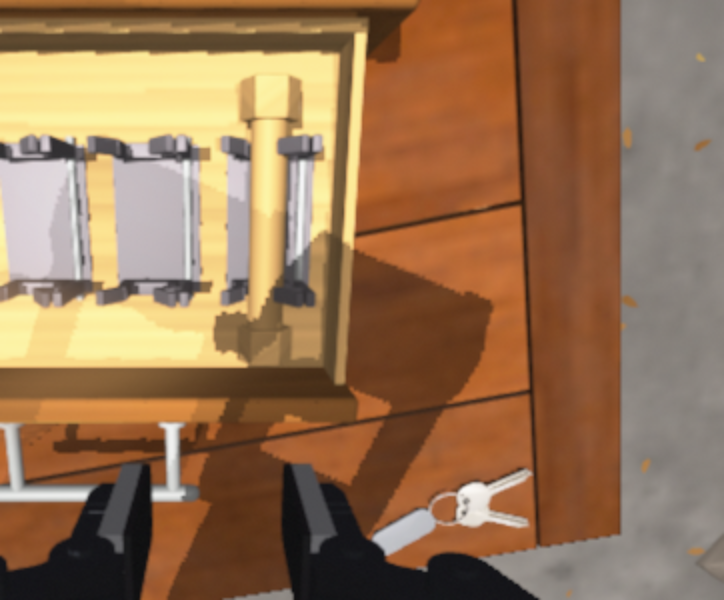

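Seated: the muddler lies in clip 4 at about (268,200) with the jaw back over it. Next are the other muddlers.

carry_out:
  increments:
    - {"x": -0.05, "y": -0.2, "z": -0.06, "rx": 0, "ry": 0, "rz": -0.044, "hand": 40}
    - {"x": -0.1, "y": -0.4, "z": -0.06, "rx": 0, "ry": 0, "rz": -0.044, "hand": 40}
    - {"x": -0.15, "y": -0.6, "z": -0.06, "rx": 0, "ry": 0, "rz": -0.044, "hand": 40}
    - {"x": -0.2, "y": -0.8, "z": -0.06, "rx": 0, "ry": 0, "rz": -0.044, "hand": 40}
    - {"x": -0.26, "y": -1.0, "z": -0.06, "rx": 0, "ry": 0, "rz": -0.044, "hand": 40}

```text
clock: 15.72
ee_pos: [430.7, 108.1, 269.2]
tool_rot: [1.0, -0.0, -0.001, 0.0]
contact_force: [0.5, 0.0, 0.2]
finger_gap: 0.468
gripper_force: 0.0
```

carry_out:
  increments:
    - {"x": 0, "y": -0.2, "z": 0, "rx": 0, "ry": 0, "rz": 0, "hand": 40}
    - {"x": 0, "y": -0.4, "z": 0, "rx": 0, "ry": 0, "rz": 0, "hand": 40}
    - {"x": 0, "y": -0.6, "z": 0, "rx": 0, "ry": 0, "rz": 0, "hand": 40}
    - {"x": 0, "y": -0.6, "z": 0, "rx": 0, "ry": 0, "rz": 0, "hand": 40}
    - {"x": 0, "y": -0.6, "z": 0, "rx": 0, "ry": 0, "rz": 0, "hand": 40}

```text
clock: 16.35
ee_pos: [431.3, 286.2, 269.3]
tool_rot: [1.0, 0.0, -0.001, 0.001]
contact_force: [0.0, 0.7, 0.2]
finger_gap: 0.467
gripper_force: 0.0
```

```bash
python3 v.py 440 300 270 0 w9.png; sed -i 's/>=15)/>=19)/' m.py; python3 m.py w9b.png; python3 mv.py 461 400 15 -4.1
```

```text
at [431.7 285.4 270.8] yaw -0.1 xyz [ 0.0277 -0.0487  0.0028] r [ 0.0001 -0.0001 -0.0009] rows 0.3 F [ 0.6 -1.3 -0.7] gap 40.0 grip 0.0 t 16.6
(0.68, array([263.,  75.]), array([535.1, 277.7,  14. ]))
(0.67, array([169., 133.]), array([465.6, 398.3,  14. ]))
(0.61, array([237., 135.]), array([463. , 311.2,  14. ]))
(array([535.9, 275.1]), array([ 24., 155.]), -6.0, False)
(array([465. , 310.4]), array([ 22., 154.]), -5.5, False)
(array([462.1, 405.1]), array([ 19., 156.]), -4.0, False)
(array([504.2, -23.1]), array([20., 70.]), 5.6, True)
at [431.6 285.7 271. ] yaw -0.1 xyz [0.0282 0.1189 0.0035] r [-0.     -0.0003 -0.0007] rows 0.6 F [-0.  -0.2  0.5] gap 40.2 grip 0.0 t 16.6
at [431.6 285.7 271. ] yaw -0.1 xyz [ 0.0972 -0.3812  0.8535] r [-0.0001 -0.0003  0.0448] rows 4.5 F [-0.  -0.2  0.5] gap 40.2 grip 0.0 t 16.6
```

```bash
python3 mv.py 578 270.7 15 -6
```

```text
at [431.6 285.7 271. ] yaw -0.1 xyz [0.4877 0.0494 0.8537] r [-0.0001 -0.0003  0.0659] rows 4.7 F [-0.  -0.2  0.5] gap 40.2 grip 0.0 t 16.6
```

carry_out:
  increments:
    - {"x": 0.2, "y": 0.02, "z": 0, "rx": 0, "ry": 0, "rz": 0.066, "hand": 40}
    - {"x": 0.4, "y": 0.049, "z": 0.1, "rx": 0, "ry": 0, "rz": 0.066, "hand": 40}
    - {"x": 0.488, "y": 0.049, "z": 0.3, "rx": 0, "ry": 0, "rz": 0.066, "hand": 40}
    - {"x": 0.488, "y": 0.049, "z": 0.5, "rx": 0, "ry": 0, "rz": 0.066, "hand": 40}
    - {"x": 0.488, "y": 0.049, "z": 0.65, "rx": 0, "ry": 0, "rz": 0.066, "hand": 40}

```text
clock: 17.27
ee_pos: [577.4, 270.6, 72.7]
tool_rot: [0.999, -0.052, -0.001, 0.001]
contact_force: [-0.2, 0.1, -0.7]
finger_gap: 0.466
gripper_force: 0.0
```

```bash
python3 v.py 578 270.7 15 -6 w10.png; python3 m.py w10b.png
```

```text
at [578.  271.6  76.9] yaw -5.9 xyz [2.000e-04 3.000e-03 2.063e-01] r [ 0.     -0.0001  0.0006] rows 1.0 F [-0.2  0.2  1. ] gap 40.0 grip 0.0 t 17.5
(0.82, array([116., 355.]), array([463.5, 399.8,  14. ]))
(0.6, array([225., 345.]), array([463.5, 308.8,  14. ]))
(0.58, array([253., 266.]), array([534.3, 278.3,  14. ]))
(array([515.3, 278.4]), array([19., 91.]), -4.6, False)
(array([506.3, 303.3]), array([20., 66.]), -17.4, False)
at [579.4 272.4  79.7] yaw -5.9 xyz [-0.4511  0.1205 -0.6369] r [-0.0015 -0.0033 -0.0658] rows 3.8 F [ 0.5  0.1 -0.3] gap 39.7 grip 0.0 t 17.6
```

carry_out:
  increments:
    - {"x": 0, "y": 0, "z": 0.1, "rx": 0, "ry": 0, "rz": 0, "hand": 40}
    - {"x": 0, "y": 0, "z": 0.205, "rx": 0, "ry": 0, "rz": 0, "hand": 40}
    - {"x": 0, "y": 0, "z": 0.205, "rx": 0, "ry": 0, "rz": 0, "hand": 40}
    - {"x": 0, "y": 0, "z": 0.205, "rx": 0, "ry": 0, "rz": 0, "hand": 5}
    - {"x": 0, "y": 0, "z": 0.205, "rx": 0, "ry": 0, "rz": 0, "hand": 5}
  newtons: 40

```text
clock: 18.2
ee_pos: [579.3, 272.6, 17.8]
tool_rot: [0.999, -0.052, 0.002, -0.001]
contact_force: [-1.3, -1.3, 7.0]
finger_gap: 0.214
gripper_force: 39.9
```

carry_out:
  increments:
    - {"x": 0, "y": 0, "z": 0, "rx": 0, "ry": 0, "rz": 0, "hand": 5}
    - {"x": 0, "y": 0.05, "z": 0, "rx": 0, "ry": 0, "rz": 0, "hand": 5}
    - {"x": 0, "y": 0.12, "z": 0, "rx": 0, "ry": 0, "rz": 0, "hand": 5}
    - {"x": 0, "y": 0.2, "z": 0, "rx": 0, "ry": 0, "rz": 0, "hand": 5}
    - {"x": 0, "y": 0.2, "z": 0, "rx": 0, "ry": 0, "rz": 0, "hand": 5}

```text
clock: 18.82
ee_pos: [573.3, 210.9, 17.7]
tool_rot: [0.999, -0.052, 0.002, -0.0]
contact_force: [-1.5, -5.7, 8.4]
finger_gap: 0.213
gripper_force: 40.2
```

carry_out:
  increments:
    - {"x": 0, "y": 0, "z": 0, "rx": 0, "ry": 0, "rz": 0, "hand": 50}
    - {"x": 0, "y": 0, "z": 0, "rx": 0, "ry": 0, "rz": 0, "hand": 50}
    - {"x": 0, "y": 0, "z": -0.2, "rx": 0, "ry": 0, "rz": 0, "hand": 50}
    - {"x": -0.13, "y": 0, "z": -0.3, "rx": 0, "ry": 0, "rz": 0, "hand": 50}
    - {"x": -0.13, "y": 0, "z": -0.3, "rx": 0, "ry": 0, "rz": 0, "hand": 50}

```text
clock: 19.45
ee_pos: [532.7, 217.4, 107.6]
tool_rot: [0.999, -0.051, 0.002, -0.001]
contact_force: [0.6, 0.2, -0.8]
finger_gap: 0.586
gripper_force: 0.0
```

```bash
python3 v.py 535 212 15 -6 w11.png; python3 m.py w11b.png
```

```text
at [532.5 216.  102.8] yaw -5.9 xyz [0.0101 0.012  0.2927] r [0.0007 0.0013 0.0009] rows 1.4 F [ 0.2 -0.  -0. ] gap 49.8 grip 0.0 t 19.6
(0.93, array([158., 282.]), array([465.5, 307.8,  14. ]))
(0.67, array([ 54., 292.]), array([465.1, 398.8,  14. ]))
(0.64, array([259., 202.]), array([528.8, 213.5,  14. ]))
(array([574. , 213.4]), array([25., 61.]), -3.1, False)
(array([500.9, 310.1]), array([23., 75.]), -3.7, False)
(array([486.8, 407.4]), array([ 34., 106.]), -3.9, False)
at [532.6 215.9 102.8] yaw -5.9 xyz [-0.32   -0.0805 -0.5567] r [ 0.0007  0.0014 -0.0659] rows 3.1 F [ 0.1 -0.4 -0. ] gap 49.6 grip 0.0 t 19.8
```

carry_out:
  increments:
    - {"x": -0.008, "y": 0.007, "z": 0.15, "rx": 0, "ry": 0, "rz": 0, "hand": 50}
    - {"x": -0.008, "y": 0.007, "z": 0.285, "rx": 0, "ry": 0, "rz": 0, "hand": 50}
    - {"x": -0.008, "y": 0.007, "z": 0.285, "rx": 0, "ry": 0, "rz": 0, "hand": 50}
    - {"x": -0.008, "y": 0.007, "z": 0.285, "rx": 0, "ry": 0, "rz": 0, "hand": 5}
    - {"x": -0.008, "y": 0.007, "z": 0.285, "rx": 0, "ry": 0, "rz": 0, "hand": 5}
  newtons: 80

```text
clock: 20.38
ee_pos: [531.6, 214.8, 21.5]
tool_rot: [0.999, -0.052, 0.002, -0.001]
contact_force: [0.6, 1.4, 0.0]
finger_gap: 0.19
gripper_force: 78.0
```

carry_out:
  increments:
    - {"x": 0, "y": 0, "z": 0, "rx": 0, "ry": 0, "rz": 0, "hand": 5}
    - {"x": 0, "y": 0, "z": 0, "rx": 0, "ry": 0, "rz": 0, "hand": 5}
    - {"x": 0, "y": 0, "z": -0.2, "rx": 0, "ry": 0, "rz": -0.02, "hand": 5}
    - {"x": 0, "y": 0, "z": -0.4, "rx": 0, "ry": 0, "rz": -0.02, "hand": 5}
    - {"x": 0.05, "y": 0.2, "z": -0.45, "rx": 0, "ry": 0, "rz": -0.02, "hand": 5}

```text
clock: 21.0
ee_pos: [540.6, 156.8, 160.2]
tool_rot: [0.999, -0.033, 0.005, -0.002]
contact_force: [0.8, -1.1, -1.4]
finger_gap: 0.186
gripper_force: 78.7
```

```bash
python3 v.py 551.3 -166 150 -3.9 w12.png
```

```text
at [539.1 153.5 154.7] yaw -4.2 xyz [0.119  1.0592 0.0152] r [-0.0004 -0.0011 -0.0036] rows 5.1 F [-0.1 -0.2 -2.6] gap 16.2 grip 78.7 t 21.2
```

carry_out:
  increments:
    - {"x": 0.02, "y": 0.2, "z": 0.0, "rx": 0, "ry": 0, "rz": -0.004, "hand": 5}
    - {"x": 0.05, "y": 0.4, "z": 0.0, "rx": 0, "ry": 0, "rz": -0.004, "hand": 5}
    - {"x": 0.08, "y": 0.6, "z": 0.0, "rx": 0, "ry": 0, "rz": -0.004, "hand": 5}
    - {"x": 0.1, "y": 0.8, "z": 0.0, "rx": 0, "ry": 0, "rz": -0.004, "hand": 5}
    - {"x": 0.12, "y": 1.0, "z": 0.0, "rx": 0, "ry": 0, "rz": -0.004, "hand": 5}

```text
clock: 21.82
ee_pos: [553.0, -148.3, 153.1]
tool_rot: [0.999, -0.032, -0.0, -0.0]
contact_force: [1.4, 0.1, -0.2]
finger_gap: 0.184
gripper_force: 78.8
```

carry_out:
  increments:
    - {"x": 0, "y": 0.06, "z": 0.05, "rx": 0, "ry": 0, "rz": 0, "hand": 5}
    - {"x": 0, "y": 0.06, "z": 0.1, "rx": 0, "ry": 0, "rz": 0, "hand": 5}
    - {"x": 0, "y": 0.06, "z": 0.15, "rx": 0, "ry": 0, "rz": 0, "hand": 5}
    - {"x": 0, "y": 0.06, "z": 0.17, "rx": 0, "ry": 0, "rz": 0, "hand": 5}
    - {"x": 0, "y": 0.06, "z": 0.17, "rx": 0, "ry": 0, "rz": 0, "hand": 5}

```text
clock: 22.45
ee_pos: [551.9, -164.4, 102.1]
tool_rot: [0.999, -0.032, -0.0, -0.0]
contact_force: [-0.5, 0.5, -1.3]
finger_gap: 0.19
gripper_force: 78.8
```

```bash
python3 v.py 551.3 -166 50 -3.9 w13.png
```

```text
at [ 552.3 -165.4  103.4] yaw -3.7 xyz [-0.0035  0.0021  0.178 ] r [ 0.0003 -0.0009  0.0018] rows 0.9 F [-0.   0.3 -0.9] gap 16.3 grip 78.8 t 22.6
```

carry_out:
  increments:
    - {"x": -0.002, "y": 0.001, "z": 0.05, "rx": 0, "ry": 0, "rz": 0.002, "hand": 5}
    - {"x": -0.002, "y": 0.001, "z": 0.09, "rx": 0, "ry": 0, "rz": 0.002, "hand": 5}
    - {"x": -0.002, "y": 0.001, "z": 0.13, "rx": 0, "ry": 0, "rz": 0.002, "hand": 5}
    - {"x": -0.002, "y": 0.001, "z": 0.16, "rx": 0, "ry": 0, "rz": 0.002, "hand": 5}
    - {"x": -0.002, "y": 0.001, "z": 0.16, "rx": 0, "ry": 0, "rz": 0.002, "hand": 5}

```text
clock: 23.28
ee_pos: [550.5, -165.2, 53.0]
tool_rot: [0.999, -0.034, -0.001, -0.001]
contact_force: [0.9, 3.7, -1.1]
finger_gap: 0.188
gripper_force: 78.9
```

carry_out:
  increments:
    - {"x": 0, "y": 0, "z": 0.01, "rx": 0, "ry": 0, "rz": 0, "hand": 5}
    - {"x": 0, "y": 0, "z": 0.02, "rx": 0, "ry": 0, "rz": 0, "hand": 5}
    - {"x": 0, "y": 0, "z": 0.02, "rx": 0, "ry": 0, "rz": 0, "hand": 5}

```text
clock: 23.65
ee_pos: [553.0, -165.2, 51.3]
tool_rot: [0.999, -0.034, 0.002, -0.0]
contact_force: [-0.1, 8.4, 9.9]
finger_gap: 0.189
gripper_force: 80.2
```

carry_out:
  increments:
    - {"x": 0, "y": 0, "z": 0.012, "rx": 0, "ry": 0, "rz": 0, "hand": 5}
    - {"x": 0, "y": 0, "z": 0.012, "rx": 0, "ry": 0, "rz": 0, "hand": 5}
    - {"x": 0, "y": 0, "z": 0.012, "rx": 0, "ry": 0, "rz": 0, "hand": 5}

```text
clock: 24.02
ee_pos: [555.3, -165.4, 51.2]
tool_rot: [0.999, -0.034, 0.006, 0.0]
contact_force: [-0.3, 10.6, 23.1]
finger_gap: 0.192
gripper_force: 81.5
```

carry_out:
  increments:
    - {"x": 0, "y": 0, "z": -0.01, "rx": 0, "ry": 0, "rz": 0, "hand": 34}
    - {"x": 0, "y": 0, "z": -0.01, "rx": 0, "ry": 0, "rz": 0, "hand": 34}
    - {"x": 0, "y": 0, "z": -0.01, "rx": 0, "ry": 0, "rz": 0, "hand": 34}
    - {"x": 0, "y": 0, "z": -0.15, "rx": 0, "ry": 0, "rz": 0, "hand": 34}
    - {"x": 0, "y": 0, "z": -0.3, "rx": 0, "ry": 0, "rz": 0, "hand": 34}

```text
clock: 24.65
ee_pos: [550.5, -166.0, 134.8]
tool_rot: [0.999, -0.035, -0.001, -0.0]
contact_force: [0.7, -0.9, -0.4]
finger_gap: 0.398
gripper_force: 0.0
```

carry_out:
  increments:
    - {"x": -0.1, "y": 0, "z": -0.2, "rx": 0, "ry": 0, "rz": 0, "hand": 34}
    - {"x": -0.2, "y": 0, "z": -0.4, "rx": 0, "ry": 0, "rz": 0, "hand": 34}
    - {"x": -0.2, "y": 0, "z": -0.4, "rx": 0, "ry": 0, "rz": 0, "hand": 34}

```text
clock: 25.02
ee_pos: [491.6, -162.5, 260.1]
tool_rot: [0.999, -0.035, 0.004, 0.002]
contact_force: [0.3, -0.7, -0.3]
finger_gap: 0.396
gripper_force: 0.0
```

```bash
python3 v.py 430 340 270 -4 w14.png; python3 w.py w14b.png muddler_a=44 drawer_handle=72; python3 -c "
import cv2;i=cv2.imread('pics/w14.png')[:300,100:500];cv2.imwrite('pics/w14c.png',cv2.resize(i,None,fx=2,fy=2))"
```

```text
at [ 491.2 -161.6  253.1] yaw -3.9 xyz [-0.3187 -1.6542 -0.0543] r [-0.0005  0.0018  0.0006] rows 8.1 F [-0.6 -0.2 -0.9] gap 34.0 grip 0.0 t 25.2
[ 564.82569012 -168.27131576  388.13632367] [[-0.07, -1.0, -0.0], [-0.95, 0.07, 0.29], [-0.29, 0.02, -0.96]] 300.05968700474193
muddler_a 0.86 [256.4 109.2] [ 554.9 -165.8   44. ]
muddler_a 0.67 [317.8 108.5] [ 551.  -233.6   44. ]
drawer_handle 0.64 [230.2 245.4] [ 404.9 -124.9   72. ]
```

View pics/w14c.png

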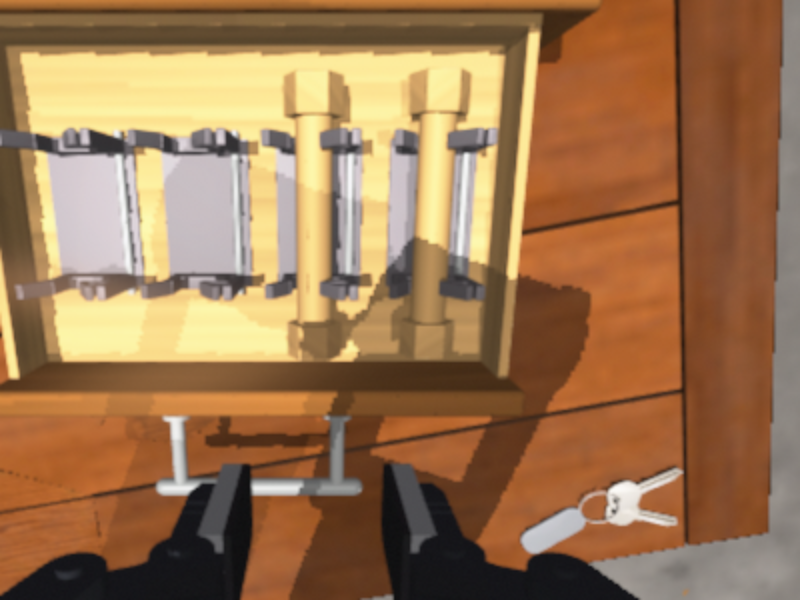

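Two are seated in clips 3 and 4, at about (315,200) and (435,200). Now the muddler near (465,309).

carry_out:
  increments:
    - {"x": -0.05, "y": -0.2, "z": 0, "rx": 0, "ry": 0, "rz": 0, "hand": 50}
    - {"x": -0.1, "y": -0.4, "z": 0, "rx": 0, "ry": 0, "rz": 0, "hand": 50}
    - {"x": -0.15, "y": -0.6, "z": 0, "rx": 0, "ry": 0, "rz": 0, "hand": 50}
    - {"x": -0.19, "y": -0.8, "z": 0, "rx": 0, "ry": 0, "rz": 0, "hand": 50}
    - {"x": -0.19, "y": -1.0, "z": 0, "rx": 0, "ry": 0, "rz": 0, "hand": 50}

```text
clock: 26.0
ee_pos: [454.4, 143.5, 254.3]
tool_rot: [0.999, -0.034, -0.0, 0.0]
contact_force: [1.1, -0.7, 0.2]
finger_gap: 0.587
gripper_force: 0.0
```

carry_out:
  increments:
    - {"x": 0, "y": -0.2, "z": 0.1, "rx": 0, "ry": 0, "rz": 0, "hand": 50}
    - {"x": 0, "y": -0.4, "z": 0.25, "rx": 0, "ry": 0, "rz": 0, "hand": 50}
    - {"x": 0, "y": -0.57, "z": 0.4, "rx": 0, "ry": 0, "rz": 0, "hand": 50}
    - {"x": 0, "y": -0.57, "z": 0.5, "rx": 0, "ry": 0, "rz": 0, "hand": 50}
    - {"x": 0, "y": -0.57, "z": 0.5, "rx": 0, "ry": 0, "rz": 0, "hand": 50}

```text
clock: 26.62
ee_pos: [464.2, 311.7, 99.6]
tool_rot: [0.999, -0.033, -0.004, 0.003]
contact_force: [-0.2, -0.1, 1.0]
finger_gap: 0.585
gripper_force: 0.0
```

```bash
python3 v.py 465 309 15 -5 w15.png; python3 m.py w15b.png
```

```text
at [468.  311.9 107.3] yaw -4.0 xyz [-0.0104  0.0108  0.3076] r [-0.0011 -0.0019  0.0112] rows 1.5 F [ 1.4  0.1 -0.6] gap 50.2 grip 0.0 t 26.8
(0.65, array([147., 213.]), array([460.6, 401.1,  14. ]))
(0.6, array([261., 200.]), array([465.2, 307.9,  14. ]))
(array([509.2, 307.8]), array([24., 63.]), -2.8, False)
(array([470. , 402.5]), array([ 25., 136.]), -2.8, False)
(array([500. , 503.7]), array([14., 85.]), -18.1, True)
at [468.  311.9 107.2] yaw -4.0 xyz [-0.077   0.2112 -0.5432] r [-0.0011 -0.002  -0.0444] rows 2.8 F [-0.  -0.4 -0.1] gap 50.1 grip 0.0 t 26.9
```

carry_out:
  increments:
    - {"x": -0.01, "y": 0.012, "z": 0.15, "rx": 0, "ry": 0, "rz": 0.008, "hand": 50}
    - {"x": -0.01, "y": 0.012, "z": 0.302, "rx": 0, "ry": 0, "rz": 0.008, "hand": 50}
    - {"x": -0.01, "y": 0.012, "z": 0.302, "rx": 0, "ry": 0, "rz": 0.008, "hand": 50}
    - {"x": -0.01, "y": 0.012, "z": 0.302, "rx": 0, "ry": 0, "rz": 0.008, "hand": 5}
    - {"x": -0.01, "y": 0.012, "z": 0.302, "rx": 0, "ry": 0, "rz": 0.008, "hand": 5}
  newtons: 80

```text
clock: 27.55
ee_pos: [465.4, 309.7, 17.9]
tool_rot: [0.999, -0.041, 0.002, -0.001]
contact_force: [1.5, 0.3, 0.7]
finger_gap: 0.198
gripper_force: 78.3
```

carry_out:
  increments:
    - {"x": 0, "y": 0, "z": 0, "rx": 0, "ry": 0, "rz": 0, "hand": 5}
    - {"x": 0, "y": 0, "z": 0, "rx": 0, "ry": 0, "rz": 0, "hand": 5}
    - {"x": 0, "y": 0, "z": -0.2, "rx": 0, "ry": 0, "rz": -0.007, "hand": 5}
    - {"x": 0, "y": 0, "z": -0.4, "rx": 0, "ry": 0, "rz": -0.007, "hand": 5}
    - {"x": 0.05, "y": 0.2, "z": -0.45, "rx": 0, "ry": 0, "rz": -0.007, "hand": 5}

```text
clock: 28.18
ee_pos: [475.4, 251.5, 156.2]
tool_rot: [0.999, -0.033, 0.005, -0.003]
contact_force: [1.4, -2.3, -1.7]
finger_gap: 0.2
gripper_force: 78.6
```

```bash
python3 v.py 555.7 -100.2 150 -3.9 w16.png
```

```text
at [474.2 248.3 150.9] yaw -4.1 xyz [0.3547 1.1392 0.0022] r [-0.001  -0.0017 -0.0025] rows 5.7 F [ 0.   0.4 -1.9] gap 16.6 grip 78.7 t 28.4
```

carry_out:
  increments:
    - {"x": 0.06, "y": 0.2, "z": 0.0, "rx": 0, "ry": 0, "rz": -0.003, "hand": 5}
    - {"x": 0.12, "y": 0.4, "z": 0.0, "rx": 0, "ry": 0, "rz": -0.003, "hand": 5}
    - {"x": 0.19, "y": 0.6, "z": 0.0, "rx": 0, "ry": 0, "rz": -0.003, "hand": 5}
    - {"x": 0.25, "y": 0.8, "z": 0.0, "rx": 0, "ry": 0, "rz": -0.003, "hand": 5}
    - {"x": 0.32, "y": 1.0, "z": 0.0, "rx": 0, "ry": 0, "rz": -0.003, "hand": 5}

```text
clock: 29.0
ee_pos: [547.9, -55.7, 149.2]
tool_rot: [0.999, -0.032, 0.0, -0.0]
contact_force: [0.6, -0.7, -1.0]
finger_gap: 0.195
gripper_force: 78.8
```

carry_out:
  increments:
    - {"x": 0.035, "y": 0.14, "z": 0, "rx": 0, "ry": 0, "rz": 0, "hand": 5}
    - {"x": 0.035, "y": 0.14, "z": 0.08, "rx": 0, "ry": 0, "rz": 0, "hand": 5}
    - {"x": 0.035, "y": 0.14, "z": 0.16, "rx": 0, "ry": 0, "rz": 0, "hand": 5}
    - {"x": 0.035, "y": 0.14, "z": 0.16, "rx": 0, "ry": 0, "rz": 0, "hand": 5}
    - {"x": 0.035, "y": 0.14, "z": 0.16, "rx": 0, "ry": 0, "rz": 0, "hand": 5}

```text
clock: 29.62
ee_pos: [555.9, -96.8, 102.2]
tool_rot: [0.999, -0.032, 0.001, 0.0]
contact_force: [-0.6, -0.3, -1.1]
finger_gap: 0.197
gripper_force: 78.9
```

```bash
python3 v.py 555.7 -100.2 50 -3.9 w17.png
```

```text
at [555.9 -97.2 102.3] yaw -3.7 xyz [-0.0002  0.0099  0.1743] r [ 0.0003 -0.0012  0.0019] rows 0.8 F [ 0.1 -1.2 -1.3] gap 17.1 grip 78.9 t 29.8
```

carry_out:
  increments:
    - {"x": 0, "y": 0.008, "z": 0.03, "rx": 0, "ry": 0, "rz": 0.002, "hand": 5}
    - {"x": 0, "y": 0.008, "z": 0.08, "rx": 0, "ry": 0, "rz": 0.002, "hand": 5}
    - {"x": 0, "y": 0.008, "z": 0.13, "rx": 0, "ry": 0, "rz": 0.002, "hand": 5}
    - {"x": 0, "y": 0.008, "z": 0.17, "rx": 0, "ry": 0, "rz": 0.002, "hand": 5}
    - {"x": 0, "y": 0.008, "z": 0.17, "rx": 0, "ry": 0, "rz": 0.002, "hand": 5}

```text
clock: 30.45
ee_pos: [554.6, -99.0, 48.6]
tool_rot: [0.999, -0.034, -0.001, -0.001]
contact_force: [0.4, 3.3, -1.8]
finger_gap: 0.195
gripper_force: 78.9
```

carry_out:
  increments:
    - {"x": 0, "y": 0, "z": 0.012, "rx": 0, "ry": 0, "rz": 0, "hand": 5}
    - {"x": 0, "y": 0, "z": 0.024, "rx": 0, "ry": 0, "rz": 0, "hand": 5}
    - {"x": 0, "y": 0, "z": 0.03, "rx": 0, "ry": 0, "rz": 0, "hand": 5}
    - {"x": 0, "y": 0, "z": 0.03, "rx": 0, "ry": 0, "rz": 0, "hand": 5}

```text
clock: 30.95
ee_pos: [559.4, -99.4, 47.4]
tool_rot: [0.999, -0.034, 0.006, 0.0]
contact_force: [-0.1, 8.9, 26.5]
finger_gap: 0.198
gripper_force: 81.9
```

Seated at 47.4 with 26 N upward. Release and fetch the last one.

carry_out:
  increments:
    - {"x": 0, "y": 0, "z": -0.02, "rx": 0, "ry": 0, "rz": 0, "hand": 34}
    - {"x": 0, "y": 0, "z": -0.02, "rx": 0, "ry": 0, "rz": 0, "hand": 34}
    - {"x": 0, "y": 0, "z": -0.02, "rx": 0, "ry": 0, "rz": 0, "hand": 34}
    - {"x": 0, "y": 0, "z": -0.2, "rx": 0, "ry": 0, "rz": 0, "hand": 34}
    - {"x": 0, "y": 0, "z": -0.4, "rx": 0, "ry": 0, "rz": 0, "hand": 34}

```text
clock: 31.58
ee_pos: [554.1, -99.8, 160.6]
tool_rot: [0.999, -0.035, -0.002, -0.0]
contact_force: [0.3, -1.1, 0.3]
finger_gap: 0.399
gripper_force: 0.0
```

carry_out:
  increments:
    - {"x": -0.1, "y": -0.2, "z": -0.2, "rx": 0, "ry": 0, "rz": 0, "hand": 50}
    - {"x": -0.2, "y": -0.4, "z": -0.3, "rx": 0, "ry": 0, "rz": 0, "hand": 50}
    - {"x": -0.3, "y": -0.6, "z": -0.3, "rx": 0, "ry": 0, "rz": 0, "hand": 50}
    - {"x": -0.4, "y": -0.8, "z": -0.3, "rx": 0, "ry": 0, "rz": 0, "hand": 50}
    - {"x": -0.4, "y": -1.0, "z": -0.3, "rx": 0, "ry": 0, "rz": 0, "hand": 50}

```text
clock: 32.2
ee_pos: [459.7, 171.4, 250.2]
tool_rot: [0.999, -0.035, 0.0, 0.0]
contact_force: [1.8, -0.2, 0.2]
finger_gap: 0.587
gripper_force: 0.0
```

```bash
python3 v.py 463 400 100 -4 w18.png
```

```text
at [460.4 170.7 249.4] yaw -3.8 xyz [-0.0418 -0.7639  0.497 ] r [0.0007 0.0005 0.0021] rows 4.4 F [-0.1 -1.3  0. ] gap 49.8 grip 0.0 t 32.4
```

carry_out:
  increments:
    - {"x": -0.01, "y": -0.19, "z": 0, "rx": 0, "ry": 0, "rz": 0.002, "hand": 50}
    - {"x": -0.02, "y": -0.38, "z": 0.05, "rx": 0, "ry": 0, "rz": 0.002, "hand": 50}
    - {"x": -0.042, "y": -0.57, "z": 0.1, "rx": 0, "ry": 0, "rz": 0.002, "hand": 50}
    - {"x": -0.042, "y": -0.764, "z": 0.2, "rx": 0, "ry": 0, "rz": 0.002, "hand": 50}
    - {"x": -0.042, "y": -0.764, "z": 0.35, "rx": 0, "ry": 0, "rz": 0.002, "hand": 50}

```text
clock: 33.02
ee_pos: [465.0, 401.3, 144.0]
tool_rot: [0.999, -0.035, 0.001, -0.001]
contact_force: [-0.1, -0.6, 0.2]
finger_gap: 0.587
gripper_force: 0.0
```

carry_out:
  increments:
    - {"x": 0, "y": 0, "z": 0.14, "rx": 0, "ry": 0, "rz": 0, "hand": 50}
    - {"x": 0, "y": 0, "z": 0.14, "rx": 0, "ry": 0, "rz": 0, "hand": 50}

```text
clock: 33.28
ee_pos: [463.1, 396.7, 98.4]
tool_rot: [0.999, -0.037, -0.003, 0.003]
contact_force: [0.5, -0.1, 0.7]
finger_gap: 0.585
gripper_force: 0.0
```

```bash
python3 v.py 463 400 15 -4 w19.png; python3 m.py w19b.png
```

```text
at [465.5 399.7 105.9] yaw -4.2 xyz [-0.0094  0.0005  0.3031] r [-0.0017 -0.0022 -0.002 ] rows 1.5 F [-0.4  0.5  1. ] gap 49.8 grip 0.0 t 33.5
(0.77, array([258., 198.]), array([464.7, 398.4,  14. ]))
(array([506.2, 397.2]), array([18., 64.]), -6.4, False)
at [465.  399.9 105.5] yaw -4.1 xyz [-0.0453  0.5031 -0.5496] r [-0.0015 -0.002  -0.0461] rows 3.6 F [ 0.2 -0.5 -0.6] gap 50.0 grip 0.0 t 33.6
```

carry_out:
  increments:
    - {"x": -0.003, "y": 0.004, "z": 0.15, "rx": 0, "ry": 0, "rz": 0, "hand": 50}
    - {"x": -0.003, "y": 0.004, "z": 0.297, "rx": 0, "ry": 0, "rz": 0, "hand": 50}
    - {"x": -0.003, "y": 0.004, "z": 0.297, "rx": 0, "ry": 0, "rz": 0, "hand": 50}
    - {"x": -0.003, "y": 0.004, "z": 0.297, "rx": 0, "ry": 0, "rz": 0, "hand": 5}
    - {"x": -0.003, "y": 0.004, "z": 0.297, "rx": 0, "ry": 0, "rz": 0, "hand": 5}
  newtons: 80

```text
clock: 34.2
ee_pos: [464.5, 399.8, 17.6]
tool_rot: [0.999, -0.036, 0.002, -0.002]
contact_force: [-0.4, 0.1, 0.9]
finger_gap: 0.2
gripper_force: 78.2
```

carry_out:
  increments:
    - {"x": 0, "y": 0, "z": 0, "rx": 0, "ry": 0, "rz": 0, "hand": 5}
    - {"x": 0, "y": 0, "z": 0, "rx": 0, "ry": 0, "rz": 0, "hand": 5}
    - {"x": 0, "y": 0, "z": -0.2, "rx": 0, "ry": 0, "rz": -0.002, "hand": 5}
    - {"x": 0, "y": 0, "z": -0.4, "rx": 0, "ry": 0, "rz": -0.002, "hand": 5}
    - {"x": 0.05, "y": 0.2, "z": -0.45, "rx": 0, "ry": 0, "rz": -0.002, "hand": 5}

```text
clock: 34.83
ee_pos: [474.8, 341.7, 155.9]
tool_rot: [0.999, -0.032, 0.005, -0.004]
contact_force: [0.7, -0.5, -0.9]
finger_gap: 0.198
gripper_force: 78.8
```

```bash
python3 v.py 560.4 -33.8 150 -3.9 w20.png
```

```text
at [474.  338.2 150.4] yaw -4.0 xyz [3.7450e-01 1.2168e+00 1.0000e-04] r [-0.0011 -0.0014 -0.0014] rows 6.1 F [ 0.7  0.6 -1.5] gap 17.2 grip 78.9 t 35.0
```

carry_out:
  increments:
    - {"x": 0.06, "y": 0.2, "z": 0.0, "rx": 0, "ry": 0, "rz": -0.001, "hand": 5}
    - {"x": 0.12, "y": 0.4, "z": 0.0, "rx": 0, "ry": 0, "rz": -0.001, "hand": 5}
    - {"x": 0.19, "y": 0.6, "z": 0.0, "rx": 0, "ry": 0, "rz": -0.001, "hand": 5}
    - {"x": 0.25, "y": 0.8, "z": 0.0, "rx": 0, "ry": 0, "rz": -0.001, "hand": 5}
    - {"x": 0.32, "y": 1.0, "z": 0.0, "rx": 0, "ry": 0, "rz": -0.001, "hand": 5}

```text
clock: 35.65
ee_pos: [548.1, 34.3, 148.6]
tool_rot: [0.999, -0.033, -0.0, -0.0]
contact_force: [0.4, 0.4, -0.4]
finger_gap: 0.193
gripper_force: 79.0
```

carry_out:
  increments:
    - {"x": 0.03, "y": 0.15, "z": 0, "rx": 0, "ry": 0, "rz": 0, "hand": 5}
    - {"x": 0.055, "y": 0.22, "z": 0, "rx": 0, "ry": 0, "rz": 0, "hand": 5}
    - {"x": 0.055, "y": 0.22, "z": 0.1, "rx": 0, "ry": 0, "rz": 0, "hand": 5}
    - {"x": 0.055, "y": 0.22, "z": 0.16, "rx": 0, "ry": 0, "rz": 0, "hand": 5}
    - {"x": 0.055, "y": 0.22, "z": 0.16, "rx": 0, "ry": 0, "rz": 0, "hand": 5}

```text
clock: 36.28
ee_pos: [559.0, -30.5, 98.8]
tool_rot: [0.999, -0.033, -0.002, -0.0]
contact_force: [-0.3, 0.4, -0.8]
finger_gap: 0.2
gripper_force: 79.0
```

```bash
python3 v.py 560.4 -33.8 50 -3.9 w21.png
```

```text
at [560.6 -31.3 102. ] yaw -3.8 xyz [-0.0005  0.0084  0.1734] r [ 0.0001 -0.0013  0.0011] rows 0.8 F [-0.1 -0.9 -1.4] gap 16.7 grip 79.0 t 36.5
```

carry_out:
  increments:
    - {"x": 0, "y": 0.007, "z": 0.03, "rx": 0, "ry": 0, "rz": 0.001, "hand": 5}
    - {"x": 0, "y": 0.007, "z": 0.08, "rx": 0, "ry": 0, "rz": 0.001, "hand": 5}
    - {"x": 0, "y": 0.007, "z": 0.13, "rx": 0, "ry": 0, "rz": 0.001, "hand": 5}
    - {"x": 0, "y": 0.007, "z": 0.17, "rx": 0, "ry": 0, "rz": 0.001, "hand": 5}
    - {"x": 0, "y": 0.007, "z": 0.17, "rx": 0, "ry": 0, "rz": 0.001, "hand": 5}

```text
clock: 37.1
ee_pos: [559.2, -33.3, 48.3]
tool_rot: [0.999, -0.034, -0.001, -0.0]
contact_force: [0.3, 3.5, -0.4]
finger_gap: 0.196
gripper_force: 79.0
```

carry_out:
  increments:
    - {"x": 0, "y": 0, "z": 0.012, "rx": 0, "ry": 0, "rz": 0, "hand": 5}
    - {"x": 0, "y": 0, "z": 0.024, "rx": 0, "ry": 0, "rz": 0, "hand": 5}
    - {"x": 0, "y": 0, "z": 0.03, "rx": 0, "ry": 0, "rz": 0, "hand": 5}
    - {"x": 0, "y": 0, "z": 0.03, "rx": 0, "ry": 0, "rz": 0, "hand": 5}

```text
clock: 37.6
ee_pos: [564.2, -33.6, 47.0]
tool_rot: [0.999, -0.034, 0.006, -0.0]
contact_force: [-0.7, 5.9, 25.3]
finger_gap: 0.196
gripper_force: 82.1
```

carry_out:
  increments:
    - {"x": 0, "y": 0, "z": -0.02, "rx": 0, "ry": 0, "rz": 0, "hand": 34}
    - {"x": 0, "y": 0, "z": -0.02, "rx": 0, "ry": 0, "rz": 0, "hand": 34}
    - {"x": 0, "y": 0, "z": -0.02, "rx": 0, "ry": 0, "rz": 0, "hand": 34}
    - {"x": 0, "y": 0, "z": -0.2, "rx": 0, "ry": 0, "rz": 0, "hand": 34}
    - {"x": 0, "y": 0, "z": -0.4, "rx": 0, "ry": 0, "rz": 0, "hand": 34}

```text
clock: 38.22
ee_pos: [558.7, -33.9, 160.1]
tool_rot: [0.999, -0.034, -0.002, 0.0]
contact_force: [1.7, -0.5, 0.7]
finger_gap: 0.393
gripper_force: 0.0
```

carry_out:
  increments:
    - {"x": -0.1, "y": 0.15, "z": -0.2, "rx": 0, "ry": 0, "rz": 0, "hand": 34}
    - {"x": -0.25, "y": 0.3, "z": -0.3, "rx": 0, "ry": 0, "rz": 0, "hand": 34}
    - {"x": -0.25, "y": 0.3, "z": -0.3, "rx": 0, "ry": 0, "rz": 0, "hand": 34}

```text
clock: 38.6
ee_pos: [477.8, -120.1, 252.4]
tool_rot: [0.999, -0.035, 0.001, 0.001]
contact_force: [-0.6, 0.4, 0.2]
finger_gap: 0.398
gripper_force: 0.0
```

```bash
python3 v.py 400 -124 250 86 w22.png; python3 w.py w22b.png muddler_a=44 drawer_handle=72; python3 -c "
import cv2;i=cv2.imread('pics/w22.png')[:300,56:456];cv2.imwrite('pics/w22c.png',cv2.resize(i,None,fx=2,fy=2))"
```

```text
at [ 478.8 -118.2  249.4] yaw -4.0 xyz [-0.2608  0.0375 -0.0016] r [-1.000e-03  4.000e-04 -9.995e-01] rows 8.4 F [-1.1  1.  -0.2] gap 33.9 grip 0.0 t 38.8
[ 552.30345867 -124.76104785  384.59912872] [[-0.07, -1.0, 0.0], [-0.95, 0.07, 0.29], [-0.29, 0.02, -0.96]] 300.05968700474193
muddler_a 0.96 [237.3  89.9] [ 564.3 -103.3   44. ]
muddler_a 0.64 [297.2  88.9] [ 560.9 -167.6   44. ]
muddler_a 0.64 [357.4  86.1] [ 559.4 -232.1   44. ]
muddler_a 0.63 [172.2  98.2] [560.6 -32.1  44. ]
drawer_handle 0.79 [266. 225.] [ 417.3 -124.6   72. ]
```

View pics/w22c.png

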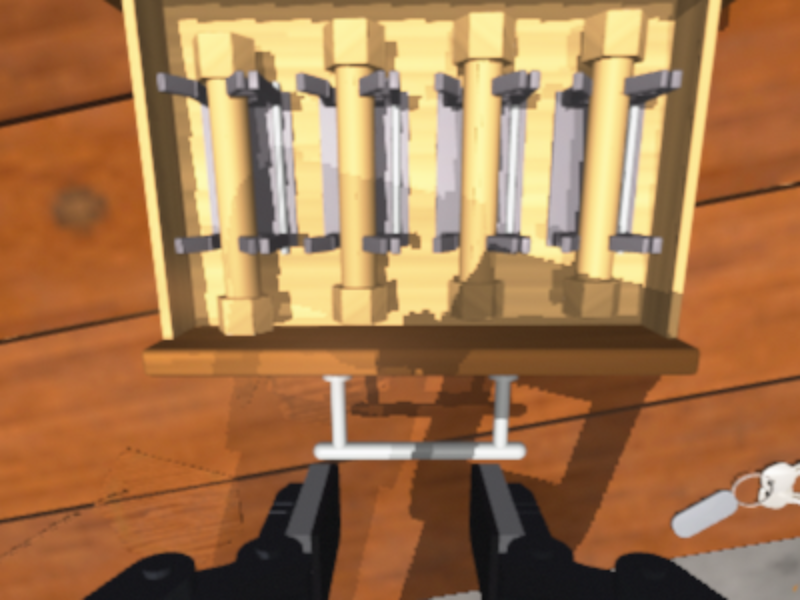

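All four muddlers are seated in clips 1–4, at columns 235, 355, 478 and 605. The drawer slid in about 12 mm during pressing, and the handle is now at x≈416. I'll push it shut with closed fingers on the bar.

carry_out:
  increments:
    - {"x": -0.2, "y": 0.01, "z": 0, "rx": 0, "ry": 0, "rz": 0, "hand": 0}
    - {"x": -0.345, "y": 0.02, "z": 0, "rx": 0, "ry": 0, "rz": 0, "hand": 0}
    - {"x": -0.345, "y": 0.02, "z": 0.1, "rx": 0, "ry": 0, "rz": 0, "hand": 0}
    - {"x": -0.345, "y": 0.02, "z": 0.2, "rx": 0, "ry": 0, "rz": 0, "hand": 0}
    - {"x": -0.345, "y": 0.02, "z": 0.3, "rx": 0, "ry": 0, "rz": 0, "hand": 0}

```text
clock: 39.58
ee_pos: [375.1, -116.7, 159.0]
tool_rot: [0.999, -0.034, -0.001, -0.0]
contact_force: [-0.2, -0.1, -0.2]
finger_gap: 0.003
gripper_force: 0.0
```

```bash
python3 v.py 375 -122.5 58 -3.9 w23.png;python3 w.py w23b.png drawer_handle=72
```

```text
at [ 375.3 -116.9  160.7] yaw -3.9 xyz [0.0008 0.0187 0.3424] r [-0.0002  0.0007  0.0002] rows 1.6 F [ 0.3 -1.2  0.9] gap -0.6 grip 0.0 t 39.8
[ 448.69955063 -123.39729151  295.94302403] [[-0.07, -1.0, 0.0], [-0.95, 0.06, 0.29], [-0.29, 0.02, -0.96]] 300.05968700474193
drawer_handle 0.59 [262.5 144.5] [ 417.  -124.7   72. ]
```

carry_out:
  increments:
    - {"x": 0, "y": 0.02, "z": 0.17, "rx": 0, "ry": 0, "rz": 0, "hand": 0}
    - {"x": 0, "y": 0.025, "z": 0.335, "rx": 0, "ry": 0, "rz": 0, "hand": 0}
    - {"x": 0, "y": 0.025, "z": 0.335, "rx": 0, "ry": 0, "rz": 0, "hand": 0}
    - {"x": 0, "y": 0.025, "z": 0.335, "rx": 0, "ry": 0, "rz": 0, "hand": 0}

```text
clock: 40.38
ee_pos: [376.1, -125.4, 62.8]
tool_rot: [0.999, -0.034, 0.002, 0.001]
contact_force: [0.3, 0.8, 0.6]
finger_gap: 0.004
gripper_force: 0.0
```

carry_out:
  increments:
    - {"x": 0.07, "y": 0, "z": 0, "rx": 0, "ry": 0, "rz": 0, "hand": 0}
    - {"x": 0.15, "y": 0, "z": 0, "rx": 0, "ry": 0, "rz": 0, "hand": 0}
    - {"x": 0.25, "y": 0, "z": 0, "rx": 0, "ry": 0, "rz": 0, "hand": 0}
    - {"x": 0.35, "y": 0, "z": 0, "rx": 0, "ry": 0, "rz": 0, "hand": 0}
    - {"x": 0.45, "y": 0, "z": 0, "rx": 0, "ry": 0, "rz": 0, "hand": 0}

```text
clock: 41.0
ee_pos: [511.2, -134.6, 63.1]
tool_rot: [0.999, -0.034, 0.001, 0.001]
contact_force: [-4.2, -0.5, 3.1]
finger_gap: -0.003
gripper_force: 1.8
```

carry_out:
  increments:
    - {"x": 0.08, "y": 0, "z": 0, "rx": 0, "ry": 0, "rz": 0, "hand": 0}
    - {"x": 0.14, "y": 0, "z": 0, "rx": 0, "ry": 0, "rz": 0, "hand": 0}
    - {"x": 0.17, "y": 0, "z": 0, "rx": 0, "ry": 0, "rz": 0, "hand": 0}
    - {"x": 0.18, "y": 0, "z": 0, "rx": 0, "ry": 0, "rz": 0, "hand": 0}

```text
clock: 41.5
ee_pos: [564.0, -138.0, 61.9]
tool_rot: [0.999, -0.034, 0.001, 0.0]
contact_force: [-3.2, 0.9, 2.5]
finger_gap: 0.004
gripper_force: 1.6
```

```bash
python3 v.py 587 -136 60 -3.9 w24.png;python3 w.py w24b.png drawer_handle=72
```

```text
at [ 563.1 -137.8   60.5] yaw -3.9 xyz [ 0.0791 -0.0114  0.0019] r [ 0.0001 -0.0004 -0.0004] rows 0.4 F [-0.1 -0.3 -0.9] gap -0.2 grip 0.0 t 41.7
[ 636.27849041 -144.22524093  195.88858724] [[-0.07, -1.0, 0.0], [-0.96, 0.07, 0.29], [-0.29, 0.02, -0.96]] 300.05968700474193
drawer_handle 0.84 [248.3 235.4] [ 578.6 -136.    72. ]
```

carry_out:
  increments:
    - {"x": 0.02, "y": 0, "z": 0, "rx": 0, "ry": 0, "rz": 0, "hand": 0}
    - {"x": 0.04, "y": 0, "z": 0, "rx": 0, "ry": 0, "rz": 0, "hand": 0}
    - {"x": 0.06, "y": 0, "z": 0, "rx": 0, "ry": 0, "rz": 0, "hand": 0}
    - {"x": 0.07, "y": 0, "z": 0, "rx": 0, "ry": 0, "rz": 0, "hand": 0}
    - {"x": 0.07, "y": 0, "z": 0, "rx": 0, "ry": 0, "rz": 0, "hand": 0}

```text
clock: 42.42
ee_pos: [584.4, -139.2, 60.1]
tool_rot: [0.999, -0.034, 0.0, 0.0]
contact_force: [-1.4, -0.5, -1.0]
finger_gap: 0.006
gripper_force: 0.5
```

carry_out:
  increments:
    - {"x": 0.01, "y": 0, "z": 0, "rx": 0, "ry": 0, "rz": 0, "hand": 0}
    - {"x": 0.02, "y": 0, "z": 0, "rx": 0, "ry": 0, "rz": 0, "hand": 0}
    - {"x": 0.02, "y": 0, "z": 0, "rx": 0, "ry": 0, "rz": 0, "hand": 0}

```text
clock: 42.8
ee_pos: [584.9, -139.3, 59.9]
tool_rot: [0.999, -0.035, -0.007, -0.001]
contact_force: [-34.3, 4.1, 19.0]
finger_gap: -0.002
gripper_force: 17.3
```

Stopped with 34 N, so it's shut. Back away and check.

carry_out:
  increments:
    - {"x": -0.05, "y": 0, "z": 0, "rx": 0, "ry": 0, "rz": 0, "hand": 0}
    - {"x": -0.15, "y": 0, "z": 0, "rx": 0, "ry": 0, "rz": 0, "hand": 0}
    - {"x": -0.3, "y": 0, "z": -0.1, "rx": 0, "ry": 0, "rz": 0, "hand": 0}
    - {"x": -0.4, "y": 0, "z": -0.3, "rx": 0, "ry": 0, "rz": 0, "hand": 0}
    - {"x": -0.5, "y": 0, "z": -0.5, "rx": 0, "ry": 0, "rz": 0, "hand": 0}

```text
clock: 43.42
ee_pos: [443.6, -129.4, 203.6]
tool_rot: [0.999, -0.034, 0.001, 0.0]
contact_force: [-0.5, -0.4, 0.8]
finger_gap: 0.001
gripper_force: 0.0
```

```bash
python3 v.py 587 -136 60 -3.9 w25.png;python3 w.py w25b.png drawer_handle=72; sed -i "s/('drawer_handle',72))/('drawer_handle',72),('salt',0),('mug',0),('pepper',0))/;s/snap(n)/snap(n,n+'_end.png')/" c.py; python3 c.py; python3 -c "
import cv2,numpy as np
a=cv2.imread('pics/scene_end.png')[60:340,100:420];b=cv2.imread('pics/w25.png')
cv2.imwrite('pics/end.png',np.hstack([cv2.resize(a,(400,350)),cv2.resize(b,(400,350))]))"
```

```text
at [ 445.  -129.8  203.6] yaw -3.9 xyz [ 0.4714 -0.0127  0.4808] r [ 0.0008 -0.0028 -0.0005] rows 3.2 F [-0.5  0.7 -0.6] gap -0.0 grip 0.0 t 43.6
[ 517.7592775  -136.113887    339.25685117] [[-0.07, -1.0, 0.0], [-0.96, 0.07, 0.28], [-0.28, 0.02, -0.96]] 300.05968700474193
top drawer_handle 0.67 [316.  208.4] [ 602. -133.   72.]
top salt 0.77 [230.9 169.5] [757. 127.   0.]
top mug 0.82 [193.7 178.1] [732. 249.   0.]
top pepper 0.85 [145.1 195.5] [678. 407.   0.]
scene drawer_handle 0.81 [295.4 144.8] [ 605. -127.   72.]
scene salt 0.75 [213.9 188.6] [753. 129.   0.]
scene salt 0.58 [296.4 144.9] [ 640. -203.    0.]
scene mug 0.92 [194.8 215.8] [731. 250.   0.]
scene pepper 0.62 [170.  259.7] [687. 406.   0.]
```

View pics/end.png

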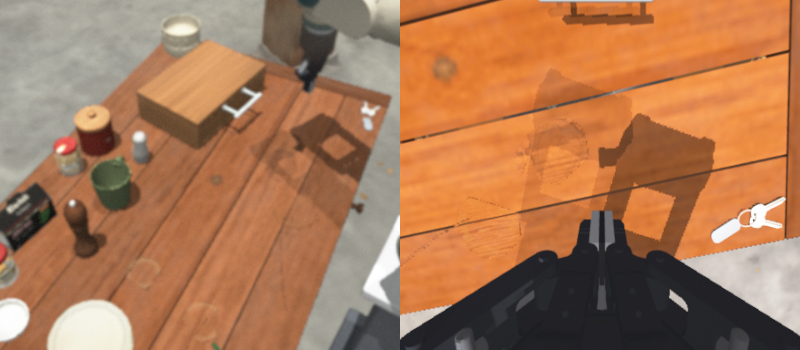

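The picture shows the drawer shut, with its handle at about x=600 as expected. No muddlers are left on the cart, the bystanders haven't moved, and the arm is clear of everything.

```bash
python3 -c "
from plant import robot;print(robot.finish_job())"
```

```text
the job is handed in; nothing more can be done
None
```

The job is handed in: all four muddlers are pressed into their own clips, the drawer is pushed fully shut, and the salt shaker, mug and pepper mill stand where they were; the hand-in returned no verdict.

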